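# Load the weighted bonding lever

### The job

Put the freshly bonded block pair under load to cure: by its grip, slide the pallet along the worktop, without lifting it, round the rest pillar and in under the raised lever until the tall block stands centred below where the press foot comes down, keeping clear of the pillar and the pivot post. Lower the lever until its foot rests on the block, then hang the larger of the two saddle weights astride the lever arm, seated between the two collars, without dropping it. Do not shift the blocks on one another, and leave the smaller weight and the other things on the bench where they are.

Things in the scene. Friction and masses are not known exactly. Their poses are not given: they have to be found in the camera images.
- fixture: Fixed weighted lever with a grey pivot post. Origin on the worktop below the pivot pin. Axes: z up; the lever arm points along -y; -x is the front, where work is slid in. The post's foot covers x -37 to +37, y -22 to +34 mm; the post is 36 mm wide (x), y -11 to +19 mm, 141 mm high. Between post and rest pillar the worktop is bare
- press_point (a point): Point on the worktop straight below the press foot when the lever is level: 95 mm from the pivot, at fixture y = -95 mm. Axes as the fixture's. The tall block has to stand centred over it
- pivot (a point): Centre of the lever's pivot pin, 125 mm above the worktop. Axes as the fixture's
- lever (a joint): Lever angle, rad: 0 = arm level (foot then just rests on the 69 mm high block stack), positive = raised (starts at 0.55 to 0.85), -0.06 = down on the rest pillar. Stiff hinge: stays where it is left; about 1 to 4 N down near the arm's end lowers it. Arm: 14 mm round steel bar, its axis through the pivot, ending in a 30 mm black ball, centre 258 mm from the pivot
- pillar_mid (a point): Half-way up the rest pillar, on its axis, 226 mm from the pivot (fixture y = -226 mm), 50 mm above the worktop: foot disc 16 mm radius and 7 mm high, stem 8 mm radius, top fork 30 mm wide (x), 110 mm high. Axes as the fixture's
- press_foot (a point): Centre of the press foot's underside, a 24 mm disc on a stem, on the lever: 95 mm from the pivot along the bar and 56 mm below the bar axis. The stem also rises 22 mm above the bar axis. Turns with the lever
- lever_station (a point): Hanging place of the weight, on the lever: top of the bar, 165 mm from the pivot, midway between two collars (26 mm diameter, 8 mm thick, facing faces 44 mm apart). Axes turn with the lever and equal the fixture's at angle 0: bar along y, z up
- lever_press (a point): Top of the plain bar between the outer collar and the ball, 217 mm from the pivot: about 44 mm of free bar to press on. Turns with the lever
- pallet: Aluminium work pallet, 147 x 64 x 10 mm, 0.35 kg, loose on the worktop. Origin on its underside below the centre of the block pair; x is the long direction, from -117 mm (grip end) to +30 mm (front end); y from -32 to +32 mm; z up. Goes in front end first, grip towards the fixture's -x side. Plastic glide strips underneath make it slide easily. A low nest (6 mm) round the base block keeps the pair in place
- pallet_grip (a point): Centre of the pallet's upright finger grip, a bar 12 mm thick (pallet y) with a 34 mm long waist (pallet x) between two 20 mm thick shoulders, from 10 to 51 mm above the worktop, best gripped firmly; 85 mm behind the block centre (pallet x = -85 mm). This point is 31 mm above the worktop. Axes as the pallet's
- top_block: The tall ground steel block, 37 x 40 x 44 mm (x, y, z), 0.46 kg, standing loose on the base block in the pallet's nest, so that jerky sliding shifts it. Origin at the centre of its underside (25 mm above the worktop)
- top_block_mid (a point): Centre of the tall block, half-way up (47 mm above the worktop)
- base_block_mid (a point): Centre of the flat base block, 37 x 40 x 15 mm, lying in the pallet's nest under the tall block (17.5 mm above the worktop)
- saddle: The larger saddle weight, dark steel, 0.55 to 0.85 kg: two cheeks (14 mm in x, 36 mm in y, 86 mm high) joined on top by a bridge, 49 mm wide in x; stands on its cheeks. The slot between them is 21 mm wide (x), 72 mm high, open below and along y, with sloped top corners. Origin at the centre of its underside. Hangs with its y along the bar, either way round
- saddle_lug (a point): Grasp point of the larger saddle: its lifting lug, 12 mm thick (saddle y), 30 mm wide (saddle x), standing 32 mm up from the bridge top (bridge top 86 mm and lug top 118 mm above its underside). This point is 107 mm above the underside, 35 mm above the seat. Axes as the saddle's
- saddle_seat (a point): Underside of the larger saddle's bridge at mid-slot, 72 mm above its underside: comes to lie on top of the bar
- small_saddle: The smaller saddle weight, same shape: 39 mm wide (x), 26 mm (y), 64 mm high and 96 mm with its lug. Bystander, to be left alone. Origin at the centre of its underside
- pump_oiler: Bystander: small dark pump oiler with a thin upright spout, 42 mm diameter, 106 mm high. Origin at the centre of its underside
- collet: Bystander: steel spring collet, 28 mm diameter, 36 mm high, standing upright. Origin at the centre of its underside
- spanner_nut: Bystander: steel flanged hexagon nut, 29 x 26 x 23 mm. Origin at the centre of its underside
Mind the look-alikes: they are no part of the job. Leave any blue or orange look-alike of the saddle alone.

How it is judged:
By the outcome, as a careful person would: the job done as asked, in the order asked, and still so for the second after the job is handed in, with the robot touching nothing.
It also fails if it takes over 70 s, if anything falls off the work surface, if the arm or the gripper's body presses on something with over 40 N, if the wrist force passes 120 N, or if a joint passes its speed limit or range.

### The arm

A 6-joint arm with a two-finger parallel gripper is mounted at the origin on a cart in front of the work surface, level with it; the furniture and walls round the work are solid. World frame = base frame: x ahead of the robot, y to its left, z up, the work surface at z = 0. Lengths are in m, angles in rad, forces in N, time in s.
With the tool pointing down it reaches from about 0.425 to 0.95 m from the base axis. Payload 3.5 kg.
Tool frame: the origin (TCP) lies between the finger pads; the fingertips stand 14 mm ahead of it and the grasp point (between the pads) lies 5 mm behind it (ctrl.tip_extent is the distance from the TCP to the fingertips, in m); x points along the fingers, z is the direction in which the jaws open and shut, and the axes are right-handed (so a half turn about x gives the same grasp; the last joint's range is limited). The gripper opens to 85 mm and grips with 20 to 120 N. Pads are 22 mm wide; open, the fingers measure 114 mm over their backs; the gripper's body (76 mm by 85 mm) begins 54 mm behind the grasp point. The pads swing forward as they close: fully open they stand 13 mm farther back than shut.
Start: joints at [-1.484, 0.286, 1.577, -0, 1.279, -0.15], TCP at [0.158, -0.656, 0.245] pointing down, gripper open.
Joint ranges: [-2.77, 2.77], [-0.9, 2.22], [0.21, 2.48], [-1.53, 4.67], [0.24, 2.81], [-2.84, 2.84]. Speed limits (rad/s): [2.79, 2.79, 3.14, 3.14, 3.14, 3.14].

### API

Orientations are given as a unit quaternion [x, y, z, w].
In Python, from plant import ctrl gives the robot as it stands.
- The arm moves only by the tool move_arm, never from a script. Its argument "commands" is one flat list of numbers, 4 for each row, row after row: the shift along the tool's x, y, z in units of 25 mm (1.0 is 25 mm), then the turn about the tool's x in units of 5 degrees (1.0 is 5 degrees). A call has 1 to 20 rows; each row shifts and turns the commanded pose from where the row before left it, along the tool's axes as they then stand; what a row does not reach is not made up. A row lasts 1/8 s, in which the tool goes at most 62.5 mm and 10.7 degrees, less where a joint would pass 70% of its speed; a pose out of reach is approached as far as the arm can. A call is refused whole if a number of a shift passes 1 or a number of a turn 1, either way. A call with a gripper value outside its range is refused whole. "jaw" is the finger opening in mm, from 0 to 85.4, set as the call begins (left out, the last holds). The fingers move at their own pace and stop on an object; "force" is the grip in N (left out, the last holds). Time passes only in rows, so rows that do not move let the fingers close. It gives the time, the measured TCP pose, the force and the opening at its end, in the units of the state.
- ctrl.get_state(): the state, without advancing time (a new reading comes with each control period).
- ctrl.read_camera(name): name is "scene" or "top" or "wrist"; returns the picture (420x560x3 uint8, red, green, blue); there is no depth.
- ctrl.get_calibration(name): a dict with "camera_matrix" (3x3 intrinsics, pixels), "camera_from_world" (4x4, takes a point from world to camera coordinates); the wrist camera has in their place "mount" (4x4, takes a point from camera to tool coordinates, whose origin is the TCP and whose axes are the tool frame's). Camera axes: x right, y down, z forward; pixel columns grow to the right and rows downward; lengths in m; the calibration is good to about 2 mm. A picture is of the moment at which its call begins: read the wrist's pose just before it. get_calibration takes no time and is no camera call.
- ctrl.sign_off(): hands the job in, once; it reports no verdict.
The state is a dict: "time": time; "qpos": joint angles; "dq": joint speeds; "joint_efforts": joint torques, N m; "eef_pos": TCP position; "tcp_rot": TCP orientation; "contact_force": force on the tool from outside, world axes, zero at the start; "wrist_torque": the same for the moment, N m; "opening": opening from 0.0 (shut) to 1.0 (fully open).
Only numpy, scipy, OpenCV 4.12 (cv2) and the standard library are available. Lean on these libraries where they do the work, as an engineer would, in place of code of your own. Each camera call takes 0.05 s, during which the arm holds its last target.

## Working session

There is one attempt and no reset: what is moved stays moved. The work goes in short steps, Python scripts to look and compute and a tool call to move; the robot and the scene stay as the last step left them, time stands still between calls to the robot, and variables do not carry over. Pictures are saved under pics/ and viewed, and the job is handed in when it is done.

Besides the shell and the picture viewer there is one more tool, called as name(argument=value, ...) on one line, values as JSON. move_arm: Moves the arm, as the interface text tells. Its arguments: {"type":"object","properties":{"commands":{"type":"array"},"jaw":{"type":"number"},"force":{"type":"number"}},"required":["commands"]}

```bash
ls; mkdir -p pics; cat > h.py <<'E'
import numpy as np, cv2
from plant import ctrl
from scipy.spatial.transform import Rotation as R
def snap(n,f):
    im=ctrl.read_camera(n); cv2.imwrite('pics/'+f,im[:,:,::-1]); return im
E
python3 - <<'E'
from h import *
s=ctrl.get_state(); print(s)
snap('scene','s0.png');snap('top','t0.png');snap('wrist','w0.png')
for n in ['scene','top','wrist']: print(n,ctrl.get_calibration(n))
E
```

```text
pics
{'time': 0.0, 'qpos': array([-1.48398780e+00,  2.87191550e-01,  1.57820562e+00, -1.94620771e-05,
        1.27858142e+00, -1.49984512e-01]), 'dq': array([-0.00081872,  0.00044179,  0.00049373,  0.0017068 ,  0.00071373,
       -0.0010027 ]), 'joint_efforts': array([-1.17003794e-03, -4.05989635e+01, -2.92623478e+01, -2.76839064e-04,
        5.85108486e-03,  4.15739379e-06]), 'eef_pos': array([ 0.15832495, -0.65551864,  0.24391438]), 'tcp_rot': array([ 0.43804825,  0.55614269, -0.43682722,  0.5549784 ]), 'contact_force': array([ 0.03636758, -0.01209939, -0.03227578]), 'wrist_torque': array([-0.01840224, -0.04330753, -0.00931673]), 'opening': 0.9955537772928561}
scene {'camera_matrix': array([[506.08596431,   0.        , 279.95937974],
       [  0.        , 506.08596431, 203.54248647],
       [  0.        ,   0.        ,   1.        ]]), 'camera_from_world': array([[-0.55809652, -0.82972007,  0.00963724,  0.34297809],
       [-0.42462539,  0.2755999 , -0.86240244,  0.32672067],
       [ 0.71289659, -0.48539602, -0.50613155,  0.99269621],
       [ 0.        ,  0.        ,  0.        ,
[... 290 characters left out ...]
98222, -0.02344638, -0.05900639,  0.57969645],
       [ 0.05919469, -0.00741913, -0.99821889,  1.0256906 ],
       [ 0.        ,  0.        ,  0.        ,  1.        ]])}
wrist {'camera_matrix': array([[352.13676292,   0.        , 284.17128349],
       [  0.        , 352.13676292, 210.49783656],
       [  0.        ,   0.        ,   1.        ]]), 'mount': array([[-2.76920393e-04, -2.70126388e-01,  9.62824832e-01,
        -1.28529498e-01],
       [ 4.85419100e-04, -9.62824792e-01, -2.70126238e-01,
         6.93847784e-02],
       [ 9.99999844e-01,  3.92570100e-04,  3.97750328e-04,
         4.89401488e-05],
       [ 0.00000000e+00,  0.00000000e+00,  0.00000000e+00,
         1.00000000e+00]])}
```

View pics/s0.png

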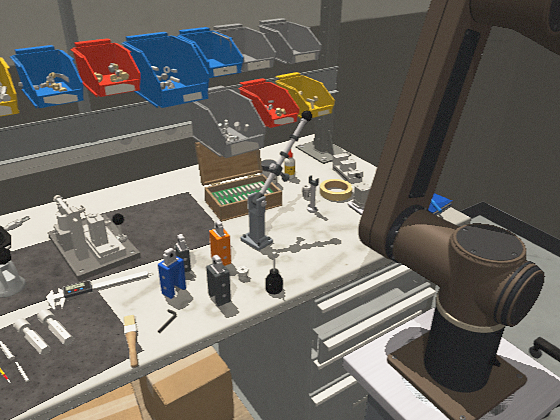

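View pics/t0.png

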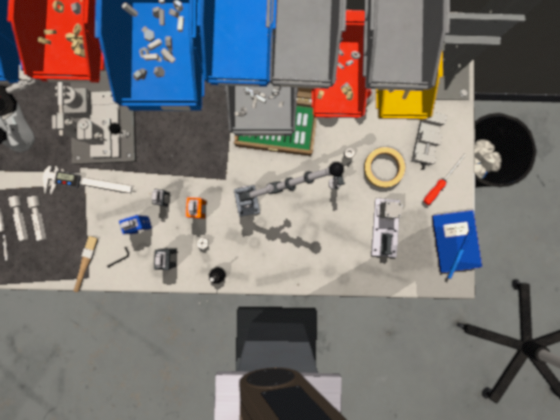

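View pics/w0.png

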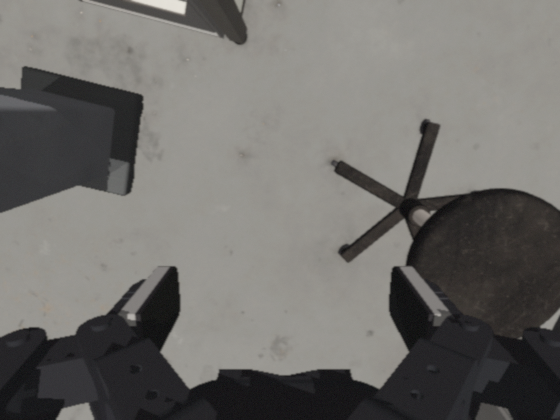

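```bash
python3 - <<'E'
import cv2
a=cv2.imread('pics/t0.png')
cv2.imwrite('pics/t0a.png',cv2.resize(a[130:290,225:420],None,fx=4,fy=3.75,interpolation=cv2.INTER_CUBIC))
cv2.imwrite('pics/t0b.png',cv2.resize(a[170:290,90:240],None,fx=5,fy=5,interpolation=cv2.INTER_CUBIC))
a=cv2.imread('pics/s0.png')
cv2.imwrite('pics/s0a.png',cv2.resize(a[100:310,150:370],None,fx=3.6,fy=2.8,interpolation=cv2.INTER_CUBIC))
E
```

```text
(no output)
```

View pics/t0a.png

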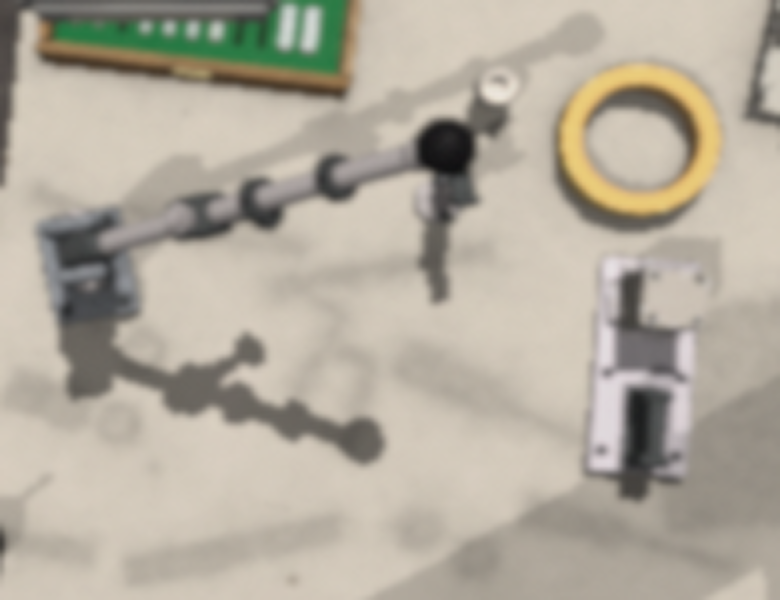

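View pics/t0b.png

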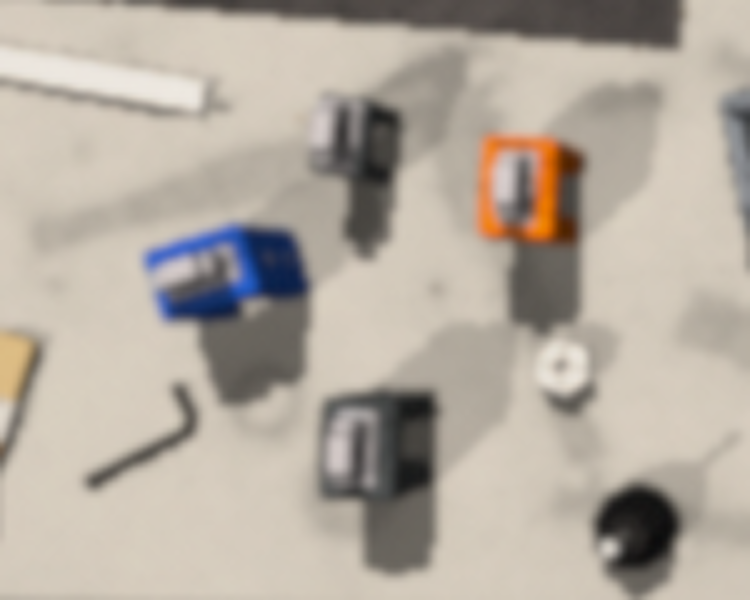

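View pics/s0a.png

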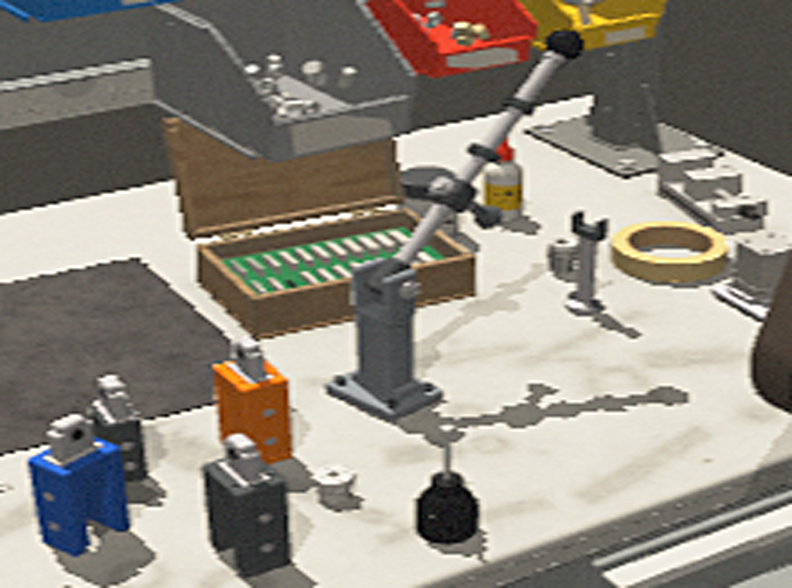

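```bash
cat >> h.py <<'E'
def cam(n,T=None):
    c=ctrl.get_calibration(n)
    K=c['camera_matrix']
    if n!='wrist': return K,c['camera_from_world']
    s=T if T is not None else ctrl.get_state()
    W=np.eye(4);W[:3,:3]=R.from_quat(s['tcp_rot']).as_matrix();W[:3,3]=s['eef_pos']
    return K,np.linalg.inv(W@c['mount'])
def bp(kc,u,v,z):
    K,C=kc; d=C[:3,:3].T@np.linalg.inv(K)@[u,v,1]; o=-C[:3,:3].T@C[:3,3]
    return o+d*(z-o[2])/d[2]
def pj(kc,p):
    K,C=kc; q=np.atleast_2d(p)@C[:3,:3].T+C[:3,3]; q=q@K.T; return q[:,:2]/q[:,2:]
E
python3 - <<'E'
from h import *
k=cam('top'); ks=cam('scene')
f=lambda x,y,z:bp(k,225+x/4,130+y/3.75,z).round(4)
g=lambda x,y,z:bp(ks,150+x/3.6,100+y/2.8,z).round(4)
print('pallet',[f(*p,.01) for p in [(603,257),(710,262),(687,480),(587,475)]])
print('plate',[f(*p,.01) for p in [(40,228),(118,210),(140,310),(58,322)]])
print('plate sc',[g(*p,.008) for p in [(326,386),(375,413),(442,396)]])
print('pillar foot top',f(432,203,.007),'fork',f(455,190,.11))
print('pillar foot sc',g(583,303,.007),'fork',g(590,225,.11))
h=lambda x,y,z:bp(k,90+x/5,170+y/5,z).round(4)
print('saddle top corners z=.086',[h(*p,.086) for p in [(325,393),(398,393),(390,495),(320,497)]])
print('lug top',[h(*p,.118) for p in [(332,405),(377,405),(374,488),(328,485)]])
print('small',h(355,135,.064), 'orange',h(515,190,.08),'nut',h(563,367,.02),'oiler',h(637,525,.06))
print('collet',f(497,88,.036),'tape',f(640,140,.02))
E
```

```text
pallet [array([ 0.6046, -0.2409,  0.01  ]), array([ 0.6028, -0.31  ,  0.01  ]), array([ 0.4536, -0.296 ,  0.01  ]), array([ 0.4555, -0.232 ,  0.01  ])]
plate [array([0.616 , 0.1216, 0.01  ]), array([0.6295, 0.0719, 0.01  ]), array([0.5612, 0.056 , 0.01  ]), array([0.5518, 0.1082, 0.01  ])]
plate sc [array([0.6171, 0.1267, 0.008 ]), array([0.5587, 0.1193, 0.008 ]), array([0.5554, 0.063 , 0.008 ])]
pillar foot top [ 0.6396 -0.1306  0.007 ] fork [ 0.6361 -0.1293  0.11  ]
pillar foot sc [ 0.6378 -0.1304  0.007 ] fork [ 0.623  -0.1207  0.11  ]
saddle top corners z=.086 [array([0.4675, 0.2987, 0.086 ]), array([0.4683, 0.2643, 0.086 ]), array([0.4204, 0.2662, 0.086 ]), array([0.4188, 0.299 , 0.086 ])]
lug top [array([0.4638, 0.286 , 0.118 ]), array([0.4642, 0.2656, 0.118 ]), array([0.4266, 0.2654, 0.118 ]), array([0.4275, 0.2864, 0.118 ])]
small [0.5915 0.2955 0.064 ] orange [0.5658 0.2138 0.08  ] nut [0.4798 0.1984 0.02  ] oiler [0.4061 0.1532 0.06  ]
collet [ 0.715  -0.1664  0.036 ] tape [ 0.6845 -0.2615  0.02  ]
```

```bash
cat >> h.py <<'E'
def plan(target,yawz,s=None):
    """delta to target TCP with tool x down and tool z horizontal at angle yawz; prints in rows units"""
    s=s or ctrl.get_state(); M=R.from_quat(s['tcp_rot']).as_matrix()
    cur=np.arctan2(M[1,2],M[0,2]); d=(yawz-cur+np.pi)%(2*np.pi)-np.pi
    e=M.T@(np.array(target)-s['eef_pos'])
    print('cur z-axis yaw deg',np.rad2deg(cur).round(2),'turn world yaw',np.rad2deg(d).round(2),'-> turn about tool x (units)',(-np.rad2deg(d)/5).round(3),'shift tool (units)',(e/.025).round(3))
def st():
    s=ctrl.get_state(); M=R.from_quat(s['tcp_rot']).as_matrix()
    print('t',round(s['time'],2),'p',s['eef_pos'].round(4),'q',s['qpos'].round(3),'F',s['contact_force'].round(1),'op',round(s['opening']*85.4,1))
    print(M.round(4))
    return s
E
python3 - <<'E'
from h import *
st()
plan([0.487,-0.2665,.2],np.deg2rad(86))
plan([0.487,-0.2665,.2],np.deg2rad(-94))
E
```

```text
t 0.15 p [ 0.1583 -0.6557  0.2442] q [-1.484  0.287  1.578  0.     1.279 -0.15 ] F [-0.7 -0.   0.3] op 85.3
[[-1.000e-04  9.721e-01  2.346e-01]
 [ 1.900e-03  2.346e-01 -9.721e-01]
 [-1.000e+00  3.000e-04 -1.900e-03]]
cur z-axis yaw deg -76.43 turn world yaw 162.43 -> turn about tool x (units) -32.486 shift tool (units) [  1.796  16.431 -12.045]
cur z-axis yaw deg -76.43 turn world yaw -17.57 -> turn about tool x (units) 3.514 shift tool (units) [  1.796  16.431 -12.045]
```

move_arm(commands=[0, 0.82, -0.6, 0, 0, 0.82, -0.6, 0, 0, 0.82, -0.6, 0, 0, 0.82, -0.6, 0, 0, 0.82, -0.6, 0, 0, 0.82, -0.6, 0, 0, 0.82, -0.6, 0, 0, 0.82, -0.6, 0, 0, 0.82, -0.6, 0, 0, 0.82, -0.6, 0, 0, 0.82, -0.6, 0, 0, 0.82, -0.6, 0, 0, 0.82, -0.6, 0, 0, 0.82, -0.6, 0, 0, 0.82, -0.6, 0, 0, 0.82, -0.6, 0, 0, 0.82, -0.6, 0, 0, 0.82, -0.6, 0, 0, 0.82, -0.6, 0, 0, 0.82, -0.6, 0], jaw=45)

```text
time: 2.65
eef_pos: [0.4872, -0.2668, 0.2454]
tcp_rot: [0.437, 0.555, -0.437, 0.556]
contact_force: [-0.3, 0.0, 0.2]
opening: 0.528
```

move_arm(commands=[0, 0, 0, -1, 0, 0, 0, -1, 0, 0, 0, -1, 0, 0, 0, -1, 0, 0, 0, -1, 0, 0, 0, -1, 0, 0, 0, -1, 0, 0, 0, -1, 0, 0, 0, -1, 0, 0, 0, -1, 0, 0, 0, -1, 0, 0, 0, -1, 0, 0, 0, -1, 0, 0, 0, -1, 0, 0, 0, -1, 0, 0, 0, -1, 0, 0, 0, -1])

```text
time: 4.78
eef_pos: [0.4867, -0.2675, 0.2453]
tcp_rot: [-0.054, 0.705, 0.054, 0.705]
contact_force: [-0.6, -0.4, 0.1]
opening: 0.529
```

move_arm(commands=[0, 0, 0, -1, 0, 0, 0, -1, 0, 0, 0, -1, 0, 0, 0, -1, 0, 0, 0, -1, 0, 0, 0, -1, 0, 0, 0, -1, 0, 0, 0, -1, 0, 0, 0, -1, 0, 0, 0, -1, 0, 0, 0, -1, 0, 0, 0, -1, 0, 0, 0, -1, 0, 0, 0, -1, 0, 0, 0, -1, 0, 0, 0, -0.5])

```text
time: 6.78
eef_pos: [0.4867, -0.2675, 0.2453]
tcp_rot: [-0.483, 0.516, 0.483, 0.516]
contact_force: [-0.1, -0.4, 0.5]
opening: 0.529
```

```bash
python3 - <<'E'
from h import *
s=st(); snap('wrist','w1.png'); plan([0.487,-0.2665,.2],np.deg2rad(86)); snap('top','t1.png'); snap('scene','s1.png')
a=cv2.imread('pics/t1.png')
cv2.imwrite('pics/t1a.png',cv2.resize(a[130:290,225:420],None,fx=4,fy=3.75,interpolation=cv2.INTER_CUBIC))
E
```

```text
t 6.78 p [ 0.4867 -0.2675  0.2453] q [-0.685  0.023  1.873 -0.     1.245 -2.189] F [-0.1 -0.4  0.5] op 45.2
[[ 0.     -0.9978  0.0667]
 [-0.      0.0667  0.9978]
 [-1.     -0.     -0.    ]]
cur z-axis yaw deg 86.22 turn world yaw -0.22 -> turn about tool x (units) 0.043 shift tool (units) [ 1.813 -0.01   0.04 ]
```

View pics/w1.png

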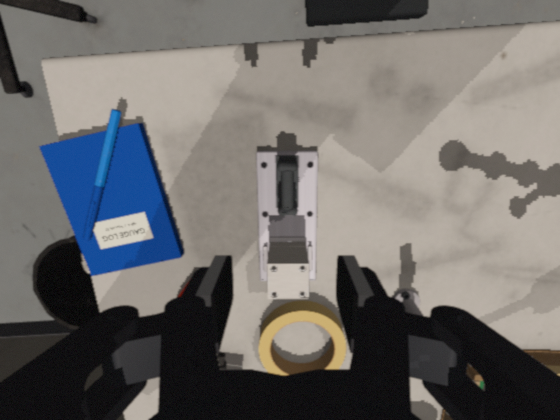

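View pics/s1.png

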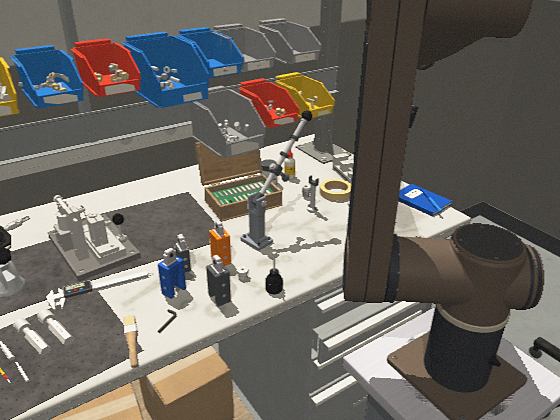

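```bash
python3 - <<'E'
import cv2
a=cv2.imread('pics/w1.png')
cv2.imwrite('pics/w1a.png',cv2.resize(a[125:310,225:345],None,fx=5,fy=3.2,interpolation=cv2.INTER_CUBIC))
E
```

```text
(no output)
```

View pics/w1a.png

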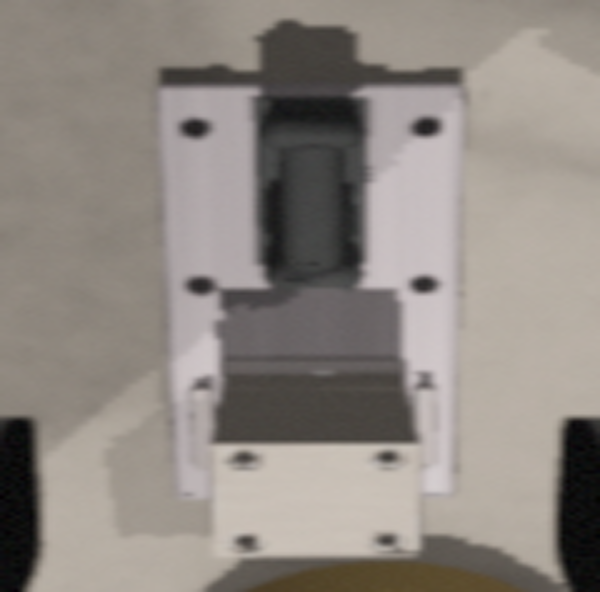

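View pics/t1a.png

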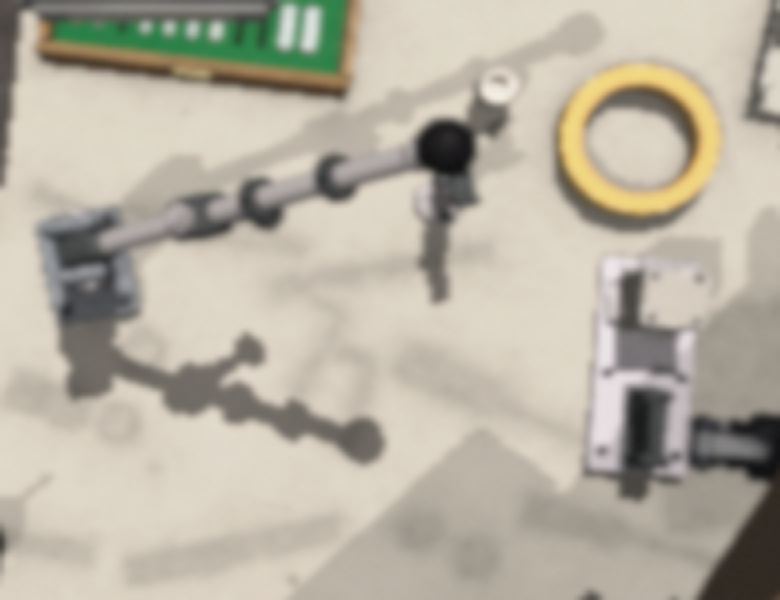

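```bash
cat >> h.py <<'E'
from scipy.optimize import least_squares
def fit(kcs,obs,x0):
    """obs: list (kc,local xyz,(u,v)); returns x,y,yaw"""
    def res(p):
        c,s_=np.cos(p[2]),np.sin(p[2]); r=[]
        for kc,l,uv in obs:
            w=[p[0]+c*l[0]-s_*l[1],p[1]+s_*l[0]+c*l[1],l[2]]
            r+=list(pj(kc,w)[0]-uv)
        return r
    o=least_squares(res,x0,loss='soft_l1'); return o.x,np.array(res(o.x)).reshape(-1,2)
E
python3 - <<'E'
from h import *
kw=cam('wrist'); kt=cam('top'); ks=cam('scene')
f=lambda x,y:(225+x/5,125+y/3.2)
# image right = world +y(left)  => pallet y + right
L=[(-.117,-.032,.01),(-.117,.032,.01),(.03,-.032,.01),(.03,.032,.01)]
B=[(-.0185,-.02,.069),(-.0185,.02,.069),(.0185,.02,.069),(.0185,-.02,.069)]
px=[(160,87),(462,87),(178,495),(455,493)]; pb=[(213,443),(418,443),(418,556),(213,556)]
for nm,o in [('pal',list(zip(L,px))),('blk',list(zip(B,pb))),('both',list(zip(L+B,px+pb)))]:
    p,r=fit(None,[(kw,l,f(*q)) for l,q in o],[.573,-.273,-.07]); print(nm,p.round(4),np.rad2deg(p[2]).round(2)); print(r.round(1).tolist())
print('grip',(p[:2]+np.array([np.cos(p[2]),np.sin(p[2])])*-.085).round(4))
g=lambda x,y:(225+x/4,130+y/3.75)
p2,r=fit(None,[(kt,l,g(*q)) for l,q in zip(L,[(687,480),(587,475),(703,257),(603,257)])],[.573,-.273,-.07]); print('top',p2.round(4),r.round(1).tolist())
# fixture
F=[(kt,l,g(*q)) for l,q in [((.037,.034,.008),(40,228)),((.037,-.022,.008),(118,210)),((-.037,-.022,.008),(140,310)),((-.037,.034,.008),(58,322))]]
gs=lambda x,y:(150+x/3.6,100+y/2.8)
F+=[(ks,l,gs(*q)) for l,q in [((.037,.034,.008),(326,386)),((-.037,.034,.008),(375,413)),((-.037,-.022,.008),(442,396)),((0,-.226,.007),(583,303)),((0,-.226,.103),(590,235))]]
F+=[(kt,(0,-.226,.007),g(434,203))]
p3,r=fit(None,F,[.59,.09,.2]); print('fix',p3.round(4),np.rad2deg(p3[2]).round(2),r.round(1).tolist())
c,s_=np.cos(p3[2]),np.sin(p3[2]);
for y in(-.095,-.226): print((p3[:2]+np.array([-s_,c])*y).round(4))
E
```

```text
pal [ 0.5752 -0.2692 -0.0582] -3.33
[[-1.0, -0.7], [1.1, -1.4], [-0.4, 2.0], [0.4, 2.1]]
blk [ 0.575  -0.2698 -0.0673] -3.86
[[-0.8, 0.1], [0.8, 0.0], [0.1, -0.0], [-0.2, 0.0]]
both [ 0.575  -0.2696 -0.0613] -3.52
[[-1.0, -1.0], [1.0, -1.5], [-0.9, 1.8], [-0.0, 2.0], [-0.7, 0.2], [0.9, -0.1], [0.4, -0.1], [0.1, 0.1]]
grip [ 0.4902 -0.2644]
top [ 0.5728 -0.271  -0.0562] [[0.2, -0.2], [0.2, -0.9], [-0.3, 2.0], [-0.1, 0.0]]
fix [0.5914 0.0865 0.2148] 12.31 [[-2.2, -1.7], [-0.3, -1.0], [-0.4, 0.5], [-1.4, 1.5], [-0.9, -0.5], [4.6, 1.1], [0.9, -1.5], [0.7, -0.6], [0.2, -4.9], [0.9, 0.0]]
[ 0.6117 -0.0063]
[ 0.6396 -0.1343]
```

move_arm(commands=[0.9, -0.1, 0.1, 0, 1, 0, 0, 0, 1, 0, 0, 0, 1, 0, 0, 0, 1, 0, 0, 0, 1, 0, 0, 0, 0.7, 0, 0, 0, 0.5, 0, 0, 0, 0, 0, 0, 0])

```text
time: 8.05
eef_pos: [0.4889, -0.2656, 0.067]
tcp_rot: [-0.482, 0.517, 0.483, 0.517]
contact_force: [0.5, -0.0, 0.4]
opening: 0.524
```

```bash
python3 - <<'E'
from h import *
s=st(); snap('wrist','w2.png'); plan([0.489,-.265,.028],np.deg2rad(86.4))
E
```

```text
t 8.05 p [ 0.4889 -0.2656  0.067 ] q [-0.68   0.247  1.985  0.     0.912 -2.182] F [ 0.5 -0.   0.4] op 44.7
[[-0.0013 -0.9976  0.0687]
 [ 0.0011  0.0687  0.9976]
 [-1.      0.0014  0.001 ]]
cur z-axis yaw deg 86.06 turn world yaw 0.34 -> turn about tool x (units) -0.068 shift tool (units) [1.598 0.018 0.042]
```

View pics/w2.png

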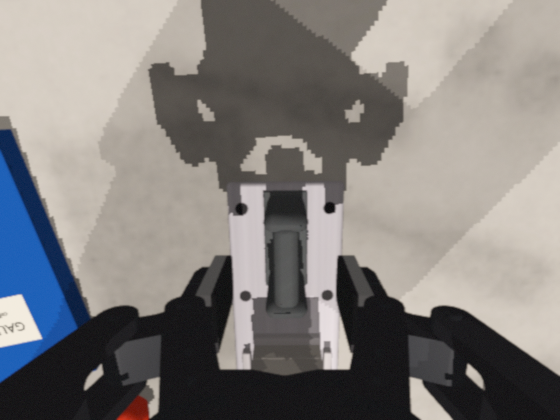

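move_arm(commands=[0.6, 0, 0.04, -0.06, 0.5, 0, 0, 0, 0.3, 0, 0, 0, 0.16, 0, 0, 0, 0, 0, 0, 0])

```text
time: 8.72
eef_pos: [0.4892, -0.2649, 0.0285]
tcp_rot: [-0.484, 0.516, 0.484, 0.516]
contact_force: [-0.3, 0.2, 0.1]
opening: 0.527
```

move_arm(commands=[0, 0, 0, 0, 0, 0, 0, 0, 0, 0, 0, 0, 0, 0, 0, 0, 0, 0, 0, 0, 0, 0, 0, 0], jaw=5, force=80)

```text
time: 9.48
eef_pos: [0.4896, -0.2651, 0.0295]
tcp_rot: [-0.484, 0.515, 0.484, 0.516]
contact_force: [-0.6, 2.0, 5.6]
opening: 0.13
```

```bash
python3 - <<'E'
from h import *
s=st(); snap('wrist','w3.png')
E
```

```text
t 9.47 p [ 0.4896 -0.2651  0.0295] q [-0.679  0.309  1.992  0.     0.839 -2.186] F [-0.6  2.   5.6] op 11.1
[[ 5.00e-04 -9.98e-01  6.30e-02]
 [-3.00e-04  6.30e-02  9.98e-01]
 [-1.00e+00 -5.00e-04 -3.00e-04]]
```

View pics/w3.png

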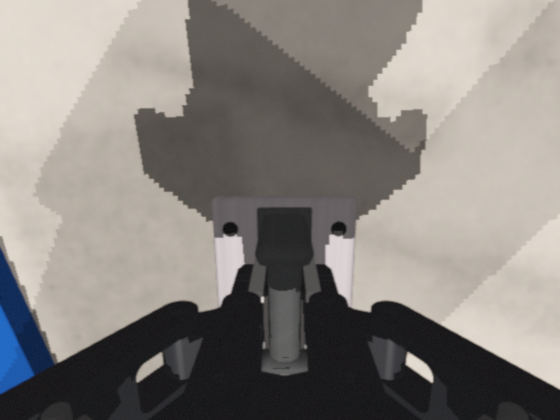

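move_arm(commands=[0, 0.1, 0, 0, 0, 0.2, -0.01, 0, 0, 0.3, -0.02, 0, 0, 0.3, -0.02, 0, 0, 0.25, -0.02, 0, 0, 0.15, -0.01, 0, 0, 0.06, -0.01, 0, 0, 0, 0, 0])

```text
time: 10.52
eef_pos: [0.4554, -0.2655, 0.0294]
tcp_rot: [-0.484, 0.516, 0.483, 0.516]
contact_force: [3.5, -0.1, 5.0]
opening: 0.127
```

```bash
python3 - <<'E'
from h import *
s=st(); snap('top','t2.png')
a=cv2.imread('pics/t2.png')
cv2.imwrite('pics/t2a.png',cv2.resize(a[130:300,225:420],None,fx=4,fy=3.5,interpolation=cv2.INTER_CUBIC))
E
```

```text
t 10.53 p [ 0.4554 -0.2655  0.0294] q [-0.72   0.254  2.064  0.     0.822 -2.228] F [ 3.5 -0.1  5. ] op 10.8
[[ 1.00e-03 -9.98e-01  6.37e-02]
 [-9.00e-04  6.37e-02  9.98e-01]
 [-1.00e+00 -1.10e-03 -8.00e-04]]
```

View pics/t2a.png

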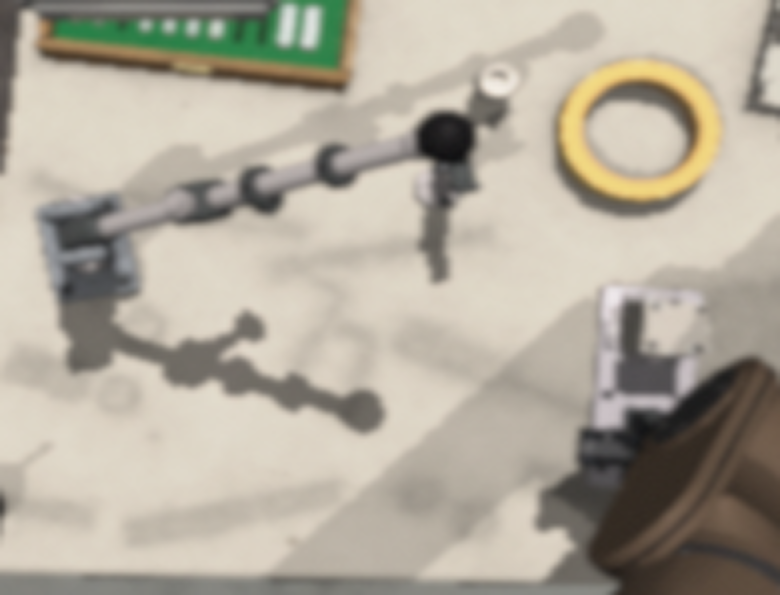

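move_arm(commands=[0, 0.01, 0.15, 0, 0, 0.02, 0.3, 0, 0, 0.03, 0.45, 0, 0, 0.04, 0.6, 0, 0, 0.05, 0.75, 0, 0, 0.05, 0.75, 0, 0, 0.05, 0.75, 0, 0, 0.05, 0.75, 0, 0, 0.05, 0.75, 0, 0, 0.05, 0.75, 0, 0, 0.05, 0.75, 0, 0, 0.05, 0.75, 0, 0, 0.04, 0.6, 0, 0, 0.03, 0.45, 0, 0, 0.02, 0.3, 0, 0, 0.01, 0.15, 0, 0, 0, 0, 0])

```text
time: 12.7
eef_pos: [0.4544, -0.0406, 0.0294]
tcp_rot: [-0.484, 0.516, 0.483, 0.515]
contact_force: [0.9, -3.1, 7.2]
opening: 0.131
```

move_arm(commands=[0, 0, 0, -0.15, 0, 0, 0, -0.3, 0, 0, 0, -0.45, 0, 0, 0, -0.5, 0, 0, 0, -0.5, 0, 0, 0, -0.5, 0, 0, 0, -0.4, 0, 0, 0, -0.25, 0, 0, 0, -0.13, 0, 0, 0, 0])

```text
time: 13.95
eef_pos: [0.4545, -0.0407, 0.0294]
tcp_rot: [0.551, -0.444, -0.55, -0.444]
contact_force: [0.3, -3.7, 7.6]
opening: 0.133
```

```bash
python3 - <<'E'
from h import *
s=st(); snap('top','t3.png');snap('scene','s3.png')
a=cv2.imread('pics/t3.png')
cv2.imwrite('pics/t3a.png',cv2.resize(a[140:300,220:370],None,fx=5,fy=3.7,interpolation=cv2.INTER_CUBIC))
a=cv2.imread('pics/s3.png')
cv2.imwrite('pics/s3a.png',cv2.resize(a[100:310,220:440],None,fx=3.6,fy=2.8,interpolation=cv2.INTER_CUBIC))
E
```

```text
t 13.95 p [ 0.4545 -0.0407  0.0294] q [-3.110e-01  1.150e-01  2.232e+00 -2.000e-03  7.940e-01 -2.094e+00] F [ 0.3 -3.7  7.6] op 11.3
[[-1.000e-04 -9.774e-01 -2.115e-01]
 [-1.700e-03 -2.115e-01  9.774e-01]
 [-1.000e+00  4.000e-04 -1.700e-03]]
```

View pics/t3a.png

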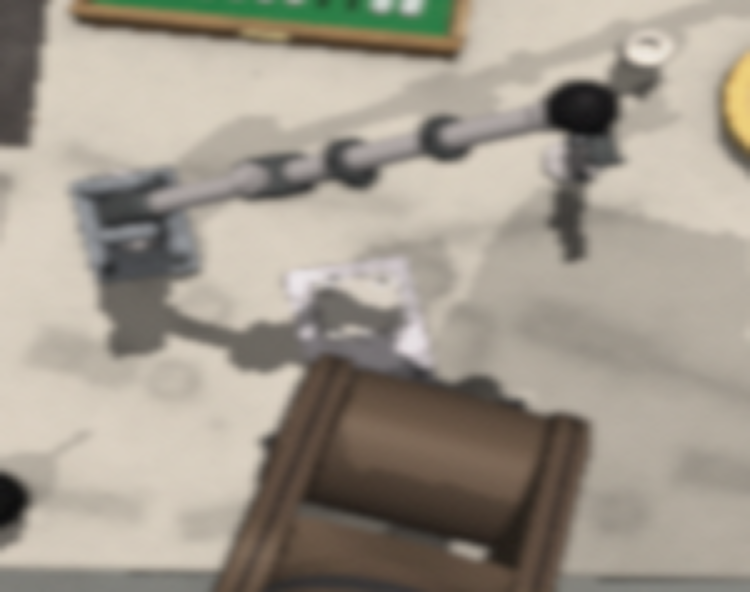

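View pics/s3a.png

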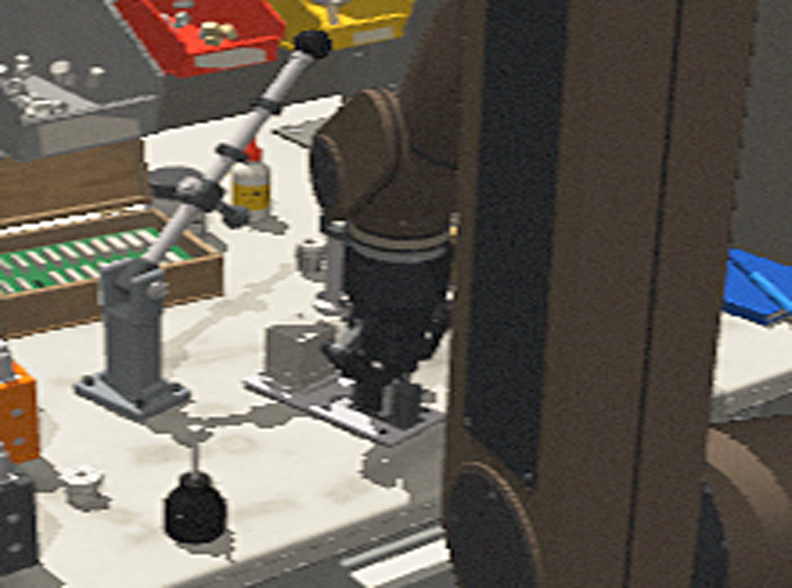

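```bash
cat > fx.py <<'E'
from h import *
kt=cam('top'); ks=cam('scene')
g=lambda x,y:(225+x/4,130+y/3.75)
gs=lambda x,y:(150+x/3.6,100+y/2.8)
F=[(kt,l,g(*q)) for l,q in [((.037,.034,.008),(40,228)),((.037,-.022,.008),(118,210)),((-.037,-.022,.008),(140,310)),((-.037,.034,.008),(58,322)),((0,-.226,.007),(434,203))]]
F+=[(ks,l,gs(*q)) for l,q in [((.037,.034,.008),(326,386)),((-.037,.034,.008),(375,413)),((-.037,-.022,.008),(442,396)),((0,-.226,.007),(583,303)),((0,-.226,.11),(589,218))]]
Lv=[(kt,d,g(*q)) for d,q in [(.258,(446,148)),(.191,(337,177)),(.139,(261,202))]]+[(ks,d,gs(*q)) for d,q in [(.258,(566,44)),(.191,(519,104)),(.139,(486,152))]]
def res(p,F=F,Lv=Lv):
    c,s_=np.cos(p[2]),np.sin(p[2]); r=[]
    W=lambda l:[p[0]+c*l[0]-s_*l[1],p[1]+s_*l[0]+c*l[1],l[2]]
    for kc,l,uv in F: r+=list(pj(kc,W(l))[0]-uv)
    for kc,d,uv in Lv: r+=list(pj(kc,W((0,-d*np.cos(p[3]),.125+d*np.sin(p[3]))))[0]-uv)
    return r
if __name__=='__main__':
    o=least_squares(res,[.59,.09,.2,.7],loss='soft_l1'); p=o.x
    print(p.round(4),np.rad2deg(p[2]).round(2)); print(np.array(o.fun).reshape(-1,2).round(1).tolist())
    c,s_=np.cos(p[2]),np.sin(p[2])
    for y in(-.095,-.226): print((p[:2]+np.array([-s_,c])*y).round(4))
E
python3 fx.py
python3 - <<'E'
from h import *
# pallet in t3a / s3a
kt=cam('top'); ks=cam('scene'); f=lambda x,y:(220+x/5,140+y/3.7); g=lambda x,y:(220+x/3.6,100+y/2.8)
o=[(kt,(.03,.032,.01),f(287,270)),(kt,(.03,-.032,.01),f(405,258)),(ks,(.03,.032,.01),g(246,382)),(ks,(-.117,.032,.01),g(388,443))]
p,r=fit(None,o,[.54,-.02,.2]); print(p.round(4),np.rad2deg(p[2]),r.round(1).tolist())
E
```

```text
[0.5919 0.0857 0.2202 0.7724] 12.62
[[-2.0, -1.8], [-0.1, -1.2], [-0.1, 0.3], [-1.0, 1.4], [1.1, -0.6], [-0.7, -0.6], [4.8, 0.9], [1.1, -1.7], [0.5, -0.9], [0.3, -1.2], [0.0, 0.2], [-0.2, 0.7], [-0.4, -0.3], [-0.1, 0.3], [0.3, 0.4], [-0.4, 0.1]]
[ 0.6126 -0.007 ]
[ 0.6412 -0.1348]
[ 0.5355 -0.0241  0.171 ] 9.800399314512886 [[-0.5, 0.7], [0.6, 0.3], [-0.9, -2.1], [0.1, -0.3]]
```

move_arm(commands=[0, -0.15, 0, -0.06, 0, -0.3, 0, 0, 0, -0.4, 0, 0, 0, -0.4, 0, 0, 0, -0.4, 0, 0, 0, -0.4, 0, 0, 0, -0.35, 0, 0, 0, -0.25, 0, 0, 0, -0.2, 0, 0, 0, -0.1, 0, 0, 0, -0.05, 0, 0, 0, 0, 0, 0])

```text
time: 15.55
eef_pos: [0.5252, -0.0239, 0.0294]
tcp_rot: [-0.55, 0.444, 0.554, 0.44]
contact_force: [-8.0, -1.9, 14.7]
opening: 0.128
```

```bash
python3 - <<'E'
from h import *
s=st(); snap('top','t4.png');snap('scene','s4.png');snap('wrist','w4.png')
a=cv2.imread('pics/t4.png')
cv2.imwrite('pics/t4a.png',cv2.resize(a[140:300,220:370],None,fx=5,fy=3.7,interpolation=cv2.INTER_CUBIC))
a=cv2.imread('pics/s4.png')
cv2.imwrite('pics/s4a.png',cv2.resize(a[100:310,220:440],None,fx=3.6,fy=2.8,interpolation=cv2.INTER_CUBIC))
E
```

```text
t 15.55 p [ 0.5252 -0.0239  0.0294] q [-0.237  0.255  2.063 -0.004  0.83  -2.026] F [-8.  -1.9 14.7] op 11.0
[[-7.300e-03 -9.757e-01 -2.189e-01]
 [-9.000e-04 -2.189e-01  9.758e-01]
 [-1.000e+00  7.300e-03  7.000e-04]]
```

View pics/t4a.png

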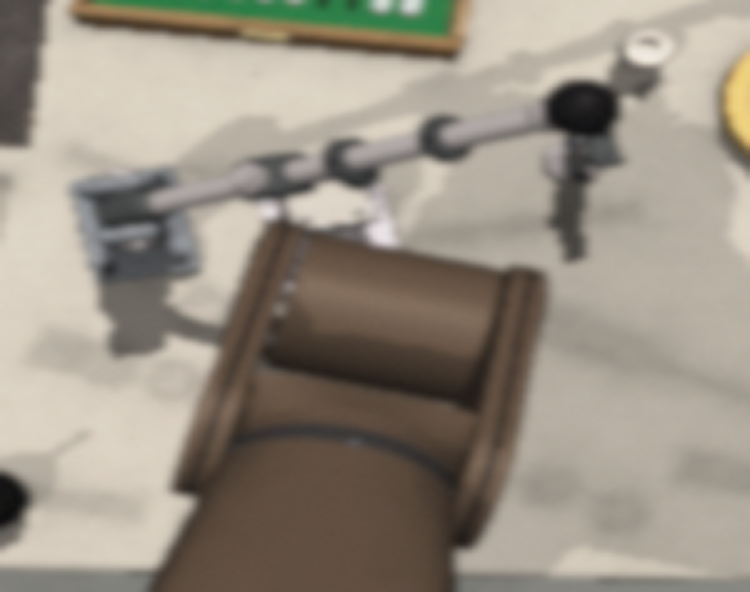

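View pics/s4a.png

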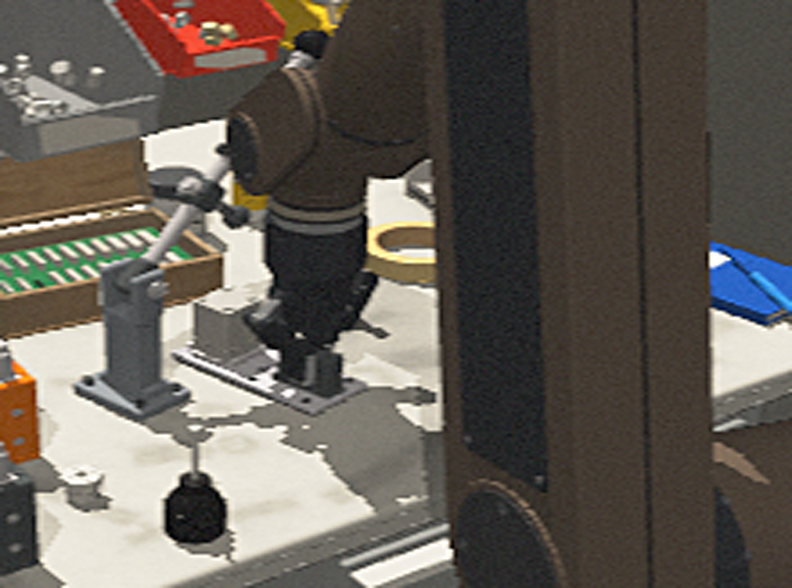

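```bash
python3 - <<'E'
import cv2
a=cv2.imread('pics/s4.png')
cv2.imwrite('pics/s4b.png',cv2.resize(a[165:255,255:335],None,fx=8,fy=6.6,interpolation=cv2.INTER_CUBIC))
a=cv2.imread('pics/t4.png')
cv2.imwrite('pics/t4b.png',cv2.resize(a[170:215,260:310],None,fx=14,fy=13,interpolation=cv2.INTER_CUBIC))
E
```

```text
(no output)
```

View pics/s4b.png

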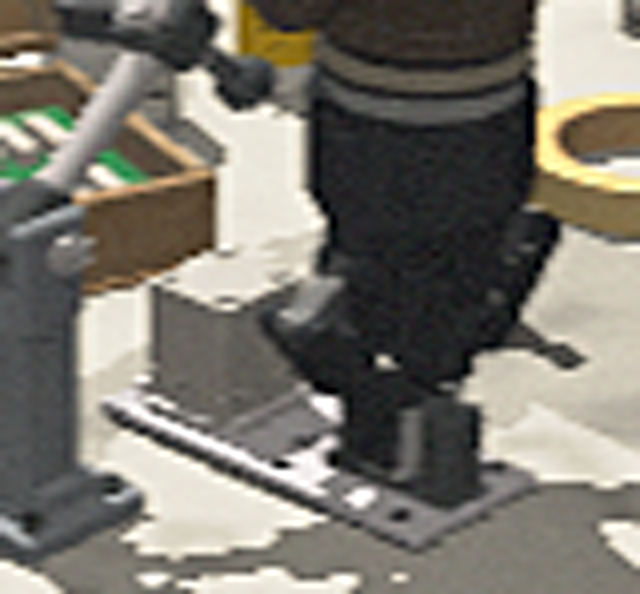

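View pics/t4b.png

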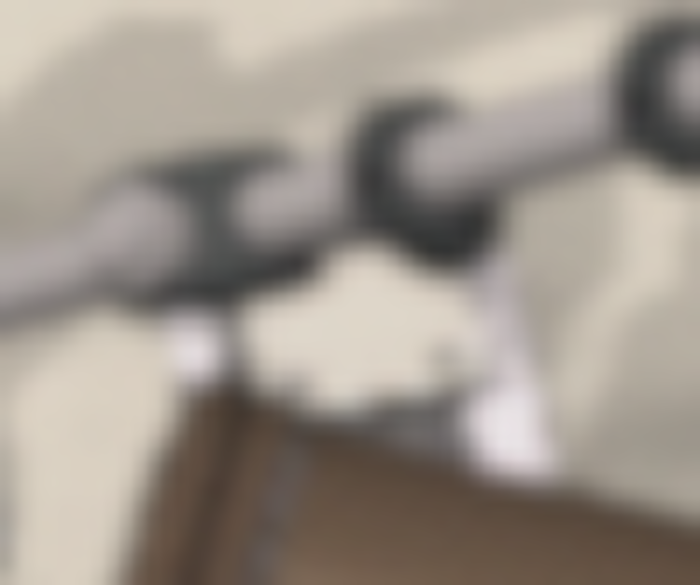

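View pics/w4.png

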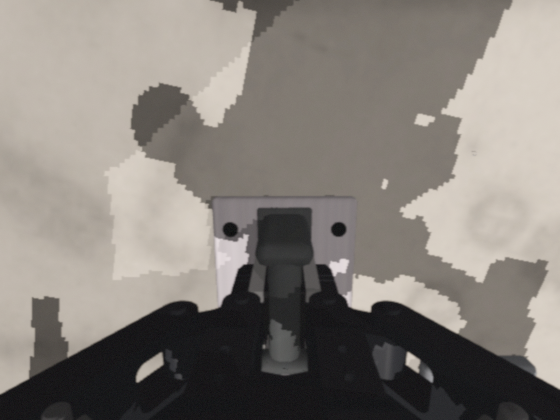

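```bash
python3 - <<'E'
from fx import *
f=lambda x,y:(255+x/8,165+y/6.6)
P=[((.03,.032,.01),(103,400)),((-.117,.032,.01),(418,538)),((-.117,-.032,.01),(535,478)),((.0185,.02,.069),(151,284)),((-.0185,.02,.069),(239,308))]
p,r=fit(None,[(ks,l,f(*q)) for l,q in P],[.61,-.01,.22]); print('pallet scene',p.round(4),np.rad2deg(p[2]).round(2),r.round(1).tolist())
p,r=fit(None,[(ks,l,f(*q)) for l,q in P[3:]],[.61,-.01,.22]); print('block',p.round(4),np.rad2deg(p[2]).round(2),r.round(1).tolist())
s=ctrl.get_state(); M=R.from_quat(s['tcp_rot']).as_matrix(); print('tool',s['eef_pos'][:2]-.085*M[:2,1])
# fixture by scene only (drop bad corner)
for nm,Fx,L in [('scene',[F[i] for i in(5,7,8,9)],Lv[3:]),('top',F[:5],Lv[:3])]:
    o=least_squares(lambda q:res(q,Fx,L),[.59,.09,.2,.77]); q=o.x; c,s_=np.cos(q[2]),np.sin(q[2]); print(nm,q.round(4),(q[:2]+np.array([-s_,c])*-.095).round(4))
E
```

```text
pallet scene [ 0.6035 -0.0045  0.2077] 11.9 [[0.0, -0.2], [-0.0, 0.4], [1.0, -0.2], [0.0, -0.8], [-1.2, 0.6]]
block [ 0.6056 -0.0046  0.3877] 22.21 [[-0.1, -0.2], [0.1, 0.2]]
tool [ 0.6080978  -0.00529925]
scene [0.5884 0.088  0.2197 0.7857] [ 0.6091 -0.0047]
top [0.5912 0.0846 0.2256 0.7773] [ 0.6124 -0.008 ]
```

move_arm(commands=[-0.01, -0.04, -0.02, 0, -0.01, -0.08, -0.03, 0, 0, -0.06, -0.02, 0, 0, -0.02, 0, 0, 0, 0, 0, 0])

```text
time: 16.32
eef_pos: [0.5298, -0.024, 0.0294]
tcp_rot: [-0.55, 0.444, 0.554, 0.44]
contact_force: [-8.1, -0.9, 14.9]
opening: 0.128
```

```bash
python3 - <<'E'
from h import *
s=st(); snap('scene','s5.png')
M=R.from_quat(s['tcp_rot']).as_matrix(); print('tool',s['eef_pos'][:2]-.085*M[:2,1])
a=cv2.imread('pics/s5.png')
cv2.imwrite('pics/s5b.png',cv2.resize(a[165:255,255:335],None,fx=8,fy=6.6,interpolation=cv2.INTER_CUBIC))
E
```

```text
t 16.32 p [ 0.5298 -0.024   0.0294] q [-0.236  0.264  2.051 -0.003  0.834 -2.025] F [-8.1 -0.9 14.9] op 11.0
[[-8.300e-03 -9.757e-01 -2.190e-01]
 [-1.000e-04 -2.190e-01  9.757e-01]
 [-1.000e+00  8.100e-03  1.700e-03]]
tool [ 0.61278313 -0.00542192]
```

View pics/s5b.png

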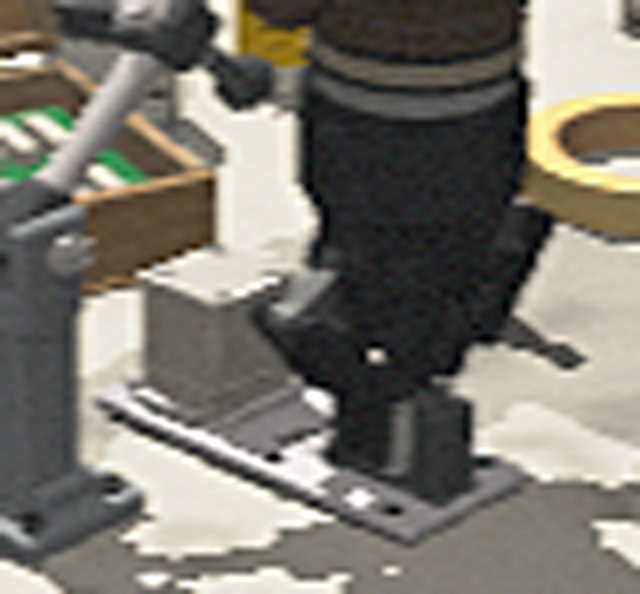

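move_arm(commands=[0, 0, 0, 0, 0, 0, 0, 0, 0, 0, 0, 0], jaw=34)

```text
time: 16.75
eef_pos: [0.5319, -0.0238, 0.0283]
tcp_rot: [-0.551, 0.443, 0.553, 0.442]
contact_force: [-0.1, 0.2, -0.2]
opening: 0.396
```

move_arm(commands=[-0.3, 0, 0, 0, -0.6, 0, 0, 0, -0.8, 0, 0, 0, -0.8, 0, 0, 0, -0.8, 0.6, 0, 0, -0.8, 0.8, 0, 0, -0.6, 0.8, 0, 0, 0, 0, 0, 0])

```text
time: 17.75
eef_pos: [0.4798, -0.0362, 0.1492]
tcp_rot: [0.553, -0.442, -0.55, -0.443]
contact_force: [0.4, 0.4, 0.4]
opening: 0.399
```

```bash
python3 - <<'E'
from h import *
s=st(); snap('wrist','w6.png'); snap('scene','s6.png'); snap('top','t6.png')
a=cv2.imread('pics/s6.png')
cv2.imwrite('pics/s6b.png',cv2.resize(a[165:255,255:335],None,fx=8,fy=6.6,interpolation=cv2.INTER_CUBIC))
E
```

```text
t 17.75 p [ 0.4798 -0.0362  0.1492] q [-0.287 -0.044  2.127  0.     1.054 -2.076] F [0.4 0.4 0.4] op 34.1
[[ 0.0044 -0.9762 -0.217 ]
 [-0.0013 -0.217   0.9762]
 [-1.     -0.004  -0.0022]]
```

View pics/w6.png

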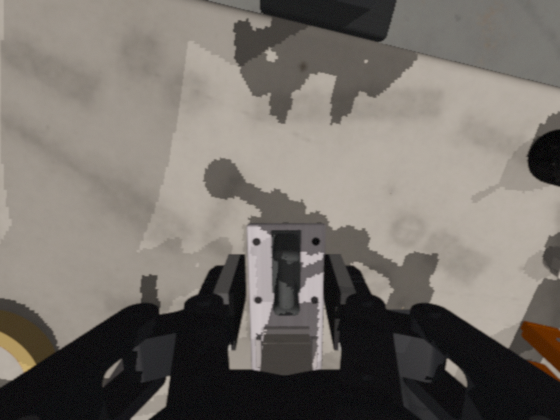

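View pics/s6b.png

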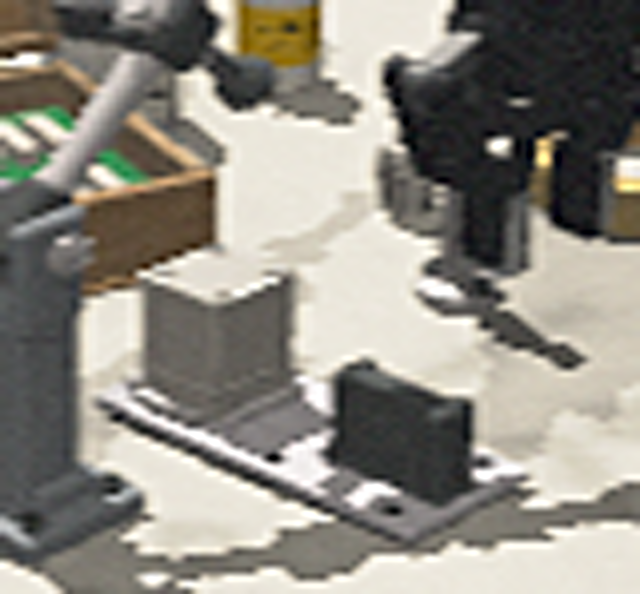

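```bash
python3 - <<'E'
from fx import *
import cv2
f=lambda x,y:(255+x/8,165+y/6.6)
P=[((.03,.032,.01),(97,397)),((-.117,.032,.01),(409,537)),((-.117,-.032,.01),(525,477)),((.0185,.02,.069),(143,280)),((-.0185,.02,.069),(218,303)),((-.0185,-.02,.069),(296,276))]
for Q in (P,P[:3],P[3:]):
  p,r=fit(None,[(ks,l,f(*q)) for l,q in Q],[.61,-.01,.22]); print('scene',p.round(4),np.rad2deg(p[2]).round(2),r.round(1).tolist())
kw=cam('wrist'); 
p,r=fit(None,[(kw,(-.117,-.032,.01),(247,224.5)),(kw,(-.117,.032,.01),(327,222.5)),(kw,(-.117,0,.01),(287,223.5))],[.61,-.007,.22]);print('wrist',p.round(4),np.rad2deg(p[2]))
a=cv2.imread('pics/t6.png')
cv2.imwrite('pics/t6b.png',cv2.resize(a[165:245,230:330],None,fx=8,fy=7.5,interpolation=cv2.INTER_CUBIC))
E
```

```text
scene [ 0.6068 -0.0025  0.2046] 11.72 [[-0.5, -0.1], [-0.4, 0.2], [0.9, -0.3], [-0.3, -0.5], [0.0, 1.0], [0.4, -0.2]]
scene [ 0.6065 -0.0028  0.2012] 11.53 [[-0.3, -0.1], [-0.4, 0.3], [0.9, -0.3]]
scene [ 0.6072 -0.0024  0.2198] 12.6 [[-0.4, -0.5], [0.1, 1.0], [0.3, -0.3]]
wrist [ 0.6101 -0.0014  0.2462] 14.105982305461257
```

View pics/t6b.png

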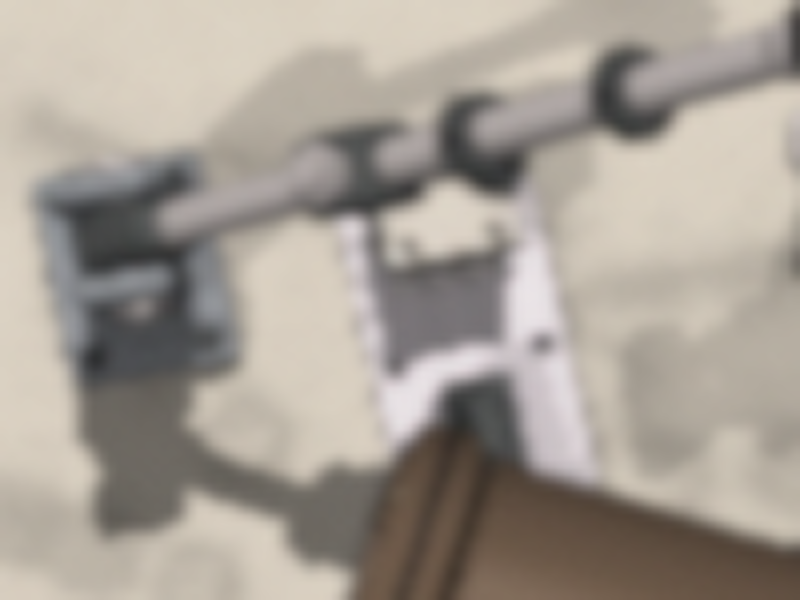

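```bash
python3 - <<'E'
from fx import *
f=lambda x,y:bp(kt,230+x/8,165+y/7.5,.01)[:2]
A=np.array([f(*q) for q in [(340,222),(390,442),(533,195),(597,480)]]); print(A.round(4))
pp=np.array([.6124,-.008]); c,s_=np.cos(.2202),np.sin(.2202); ex=np.array([c,s_]);ey=np.array([-s_,c])
for a in A: print((ex@(a-pp)).round(4),(ey@(a-pp)).round(4))
# block front... edges of block rear top z=.069
g=lambda x,y:bp(kt,230+x/8,165+y/7.5,.069)[:2]
for q in [(388,272),(512,248)]: a=g(*q); print('blk rear',(ex@(a-pp)).round(4),(ey@(a-pp)).round(4))
E
```

```text
[[ 0.6084  0.0251]
 [ 0.5335  0.0073]
 [ 0.6192 -0.0368]
 [ 0.5221 -0.0592]]
0.0034 0.0331
-0.0737 0.0321
0.0004 -0.0296
-0.0993 -0.0303
blk rear -0.0204 0.0228
blk rear -0.0201 -0.0156
```

move_arm(commands=[-0.4, 0, 0, 1, -0.4, 0, 0, 1, -0.4, 0, 0, 1, -0.4, 0, 0, 1, -0.4, 0, 0, 1, -0.4, 0, 0, 1, -0.4, 0, 0, 1, -0.4, 0, 0, 1, -0.4, 0, 0, 1, -0.4, 0, 0, 1, -0.4, 0, 0, 1, -0.4, 0, 0, 1, -0.4, 0, 0, 1, -0.4, 0, 0, 1, -0.4, 0, 0, 1, -0.4, 0, 0, 1, -0.4, 0, 0, 1, -0.4, 0, 0, 1], jaw=0)

```text
time: 20.15
eef_pos: [0.4797, -0.0357, 0.3263]
tcp_rot: [-0.076, 0.703, 0.077, 0.702]
contact_force: [0.4, 0.5, -0.5]
opening: 0.002
```

```bash
python3 - <<'E'
from h import *
s=st(); plan([.6233,-.0545,.33],.2202)
E
```

```text
t 20.15 p [ 0.4797 -0.0357  0.3263] q [-0.286 -0.207  1.939  0.     1.411 -0.503] F [ 0.4  0.5 -0.5] op 0.2
[[-1.600e-03 -2.151e-01  9.766e-01]
 [ 6.000e-04  9.766e-01  2.151e-01]
 [-1.000e+00  9.000e-04 -1.400e-03]]
cur z-axis yaw deg 12.42 turn world yaw 0.19 -> turn about tool x (units) -0.039 shift tool (units) [-0.157 -1.969  5.447]
```

move_arm(commands=[-0.04, -0.4, 0.5, -0.04, -0.04, -0.4, 0.7, 0, -0.04, -0.4, 0.8, 0, -0.02, -0.3, 0.8, 0, 0, -0.25, 0.8, 0, 0, -0.22, 0.8, 0, 0, 0, 0.7, 0, 0, 0, 0.35, 0, 0, 0, 0, 0])

```text
time: 21.28
eef_pos: [0.6235, -0.0539, 0.3291]
tcp_rot: [-0.079, 0.703, 0.079, 0.702]
contact_force: [-0.6, -0.0, -0.4]
opening: -0.002
```

```bash
python3 - <<'E'
from h import *
s=st(); snap('wrist','w7.png'); snap('scene','s7.png')
a=cv2.imread('pics/s7.png')
cv2.imwrite('pics/s7b.png',cv2.resize(a[60:260,230:380],None,fx=4,fy=3,interpolation=cv2.INTER_CUBIC))
E
```

```text
t 21.27 p [ 0.6235 -0.0539  0.3291] q [-0.248  0.129  1.608 -0.     1.406 -0.472] F [-0.6 -0.  -0.4] op -0.2
[[-1.700e-03 -2.220e-01  9.751e-01]
 [ 4.000e-04  9.751e-01  2.220e-01]
 [-1.000e+00  7.000e-04 -1.600e-03]]
```

View pics/w7.png

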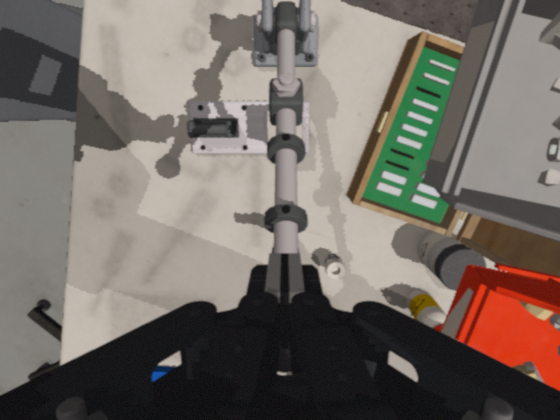

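View pics/s7b.png

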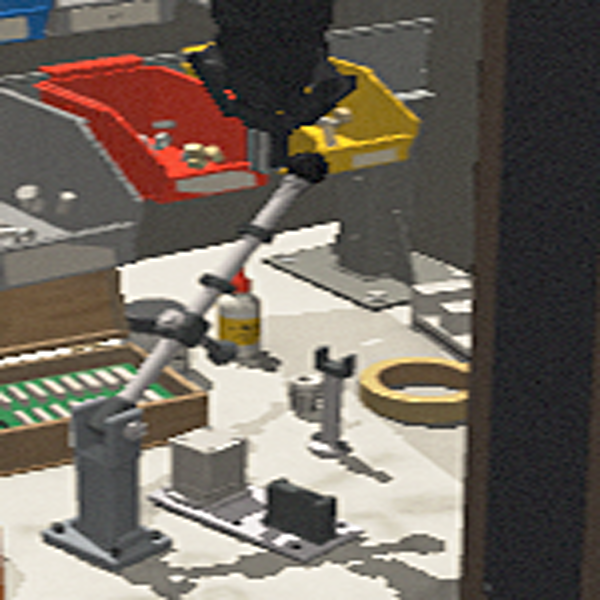

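```bash
python3 - <<'E'
import numpy as np
from h import *
s=ctrl.get_state(); pf=np.array([.5919,.0857]); c,s_=np.cos(.2202),np.sin(.2202)
fy0=np.array([-s_,c])@(s['eef_pos'][:2]-pf); print(fy0, np.array([c,s_])@(s['eef_pos'][:2]-pf))
def tp(t):
    d=.217-.009*t/.775
    return np.array([-d*np.cos(t)+.007*np.sin(t), .125+d*np.sin(t)+.007*np.cos(t)+min(.011*np.tan(t),.0115)+.014])
T=[.79,.73,.67,.61,.55,.49,.43,.37,.31,.25,.2,.16,.13,.1,.07,.05,.03,.015,0,-.01]
p=np.array([fy0,s['eef_pos'][2]])
for t in T:
    q=tp(t); d=(q-p)/.025; print(t,q.round(4),'x %.2f y %.2f'%(-d[1],d[0])); p=q
E
```

```text
-0.14305224560288016 -0.00025305661464395876
0.79 [-0.1413  0.3027] x 1.09 y 0.07
0.73 [-0.1507  0.2931] x 0.38 y -0.38
0.67 [-0.1596  0.2831] x 0.40 y -0.36
0.61 [-0.168   0.2727] x 0.42 y -0.34
0.55 [-0.1759  0.2618] x 0.44 y -0.31
0.49 [-0.1832  0.2505] x 0.45 y -0.29
0.43 [-0.1898  0.2388] x 0.47 y -0.27
0.37 [-0.1958  0.2267] x 0.48 y -0.24
0.31 [-0.2011  0.2143] x 0.50 y -0.21
0.25 [-0.2057  0.2016] x 0.51 y -0.18
0.2 [-0.209   0.1907] x 0.43 y -0.13
0.16 [-0.2113  0.182 ] x 0.35 y -0.09
0.13 [-0.2128  0.1753] x 0.27 y -0.06
0.1 [-0.2141  0.1686] x 0.27 y -0.05
0.07 [-0.2152  0.1619] x 0.27 y -0.04
0.05 [-0.2158  0.1574] x 0.18 y -0.03
0.03 [-0.2163  0.1528] x 0.18 y -0.02
0.015 [-0.2167  0.1494] x 0.14 y -0.01
0 [-0.217  0.146] x 0.14 y -0.01
-0.01 [-0.2172  0.1437] x 0.09 y -0.01
```

move_arm(commands=[0.5, 0.07, 0, 0, 0.35, 0, 0, 0, 0.24, 0, 0, 0, 0.38, -0.38, 0, 0, 0.4, -0.36, 0, 0, 0.42, -0.34, 0, 0])

```text
time: 22.12
eef_pos: [0.6287, -0.0792, 0.2723]
tcp_rot: [-0.078, 0.703, 0.079, 0.703]
contact_force: [-1.2, 1.7, 0.3]
opening: 0.001
```

move_arm(commands=[0.44, -0.31, 0, 0, 0.45, -0.29, 0, 0, 0.47, -0.27, 0, 0, 0.48, -0.24, 0, 0, 0.5, -0.21, 0, 0, 0.5, -0.18, 0, 0, 0.43, -0.13, 0, 0, 0.35, -0.09, 0, 0, 0.27, -0.06, 0, 0, 0, 0, 0, 0])

```text
time: 23.38
eef_pos: [0.6382, -0.122, 0.1751]
tcp_rot: [-0.079, 0.703, 0.079, 0.702]
contact_force: [-0.7, -0.8, 0.5]
opening: 0.001
```

```bash
python3 - <<'E'
from h import *
s=st(); snap('wrist','w8.png'); snap('scene','s8.png'); snap('top','t8.png')
a=cv2.imread('pics/s8.png')
cv2.imwrite('pics/s8b.png',cv2.resize(a[120:250,230:340],None,fx=6,fy=4.6,interpolation=cv2.INTER_CUBIC))
E
```

```text
t 23.38 p [ 0.6382 -0.122   0.1751] q [-0.345  0.294  1.7   -0.     1.149 -0.567] F [-0.7 -0.8  0.5] op 0.0
[[-1.000e-03 -2.210e-01  9.753e-01]
 [-1.000e-04  9.753e-01  2.210e-01]
 [-1.000e+00  1.000e-04 -1.000e-03]]
```

View pics/w8.png

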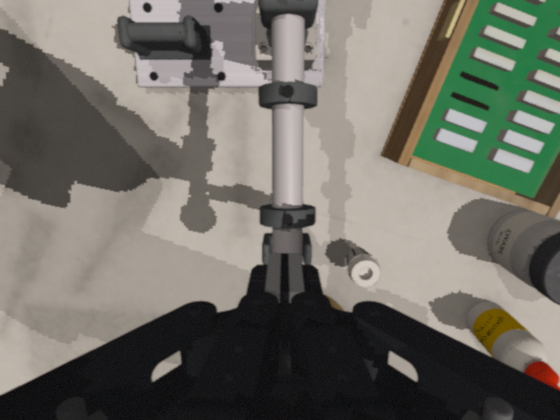

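View pics/s8b.png

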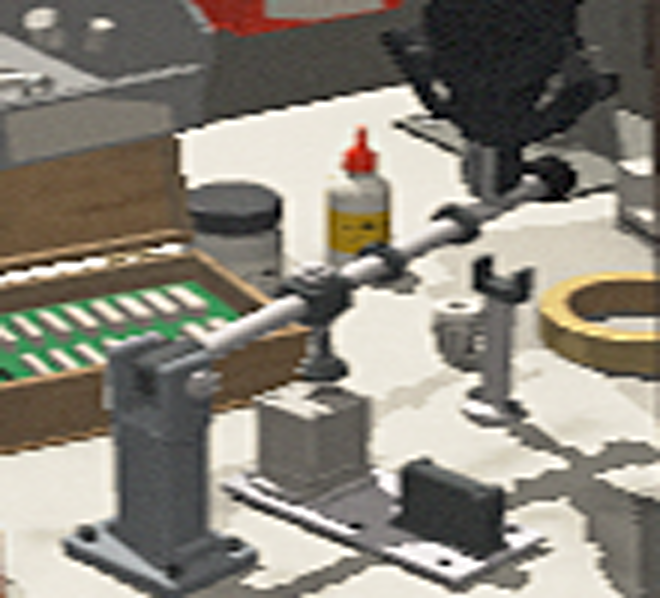

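```bash
python3 - <<'E'
from fx import *
g=lambda x,y:(230+x/6,120+y/4.6)
L=[(ks,.258,g(555,178)),(ks,.191,g(456,223)),(ks,.139,g(385,263))]
Fx=[F[i] for i in(5,7,8,9)]+[(ks,(-.018,.0,.0),g(0,0))][:0]
for base in ([.5919,.0857,.2202],[.5884,.088,.2197]):
    o=least_squares(lambda t:np.array(res([*base,t[0]],[],L)),[.13]); print('theta',o.x,np.array(o.fun).round(1))
    t=o.x[0]; c,s_=np.cos(base[2]),np.sin(base[2])
    y=-.095*np.cos(t)-.056*np.sin(t); z=.125+.095*np.sin(t)-.056*np.cos(t)
    print('pred foot px crop',(pj(ks,[base[0]-s_*y,base[1]+c*y,z])[0]-[230,120])*[6,4.6])
    y=-.095; print('pred press top block px',(pj(ks,[base[0]-s_*y,base[1]+c*y,.069])[0]-[230,120])*[6,4.6])
E
python3 - <<'E'
import cv2
a=cv2.imread('pics/s8.png')
cv2.imwrite('pics/s8c.png',cv2.resize(a[178:234,262:302],None,fx=16,fy=10.7,interpolation=cv2.INTER_CUBIC))
E
```

```text
theta [0.1228759] [-1.1  0.1  0.1  0.2 -0.4 -0.4]
pred foot px crop [325.60834966 371.79854934]
pred press top block px [316.13024393 392.85036798]
theta [0.13356752] [-1.  -0.1  0.2  0.3 -0.4 -0.1]
pred foot px crop [326.5782814  373.49556696]
pred press top block px [316.34601656 396.44059564]
```

View pics/s8c.png

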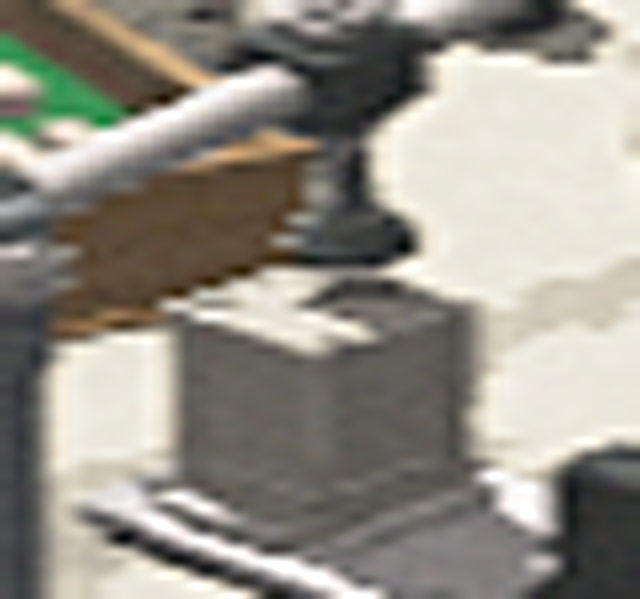

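move_arm(commands=[0.27, -0.05, 0, 0, 0.27, -0.04, 0, 0, 0.18, -0.03, 0, 0, 0.15, -0.02, 0, 0, 0, 0, 0, 0])

```text
time: 24.15
eef_pos: [0.6389, -0.1253, 0.1534]
tcp_rot: [-0.079, 0.703, 0.079, 0.702]
contact_force: [0.1, -0.8, -0.3]
opening: -0.003
```

move_arm(commands=[0.12, -0.01, 0, 0, 0.08, 0, 0, 0, 0, 0, 0, 0])

```text
time: 24.52
eef_pos: [0.6392, -0.1256, 0.1489]
tcp_rot: [-0.079, 0.703, 0.079, 0.703]
contact_force: [-0.4, -0.4, 0.2]
opening: 0.002
```

move_arm(commands=[0.08, 0, 0, 0, 0.04, 0, 0, 0, 0, 0, 0, 0])

```text
time: 24.9
eef_pos: [0.6393, -0.1256, 0.1461]
tcp_rot: [-0.079, 0.703, 0.079, 0.703]
contact_force: [0.4, -0.6, 1.0]
opening: 0.001
```

move_arm(commands=[0.06, 0, 0, 0, 0, 0, 0, 0])

```text
time: 25.15
eef_pos: [0.6394, -0.1256, 0.1459]
tcp_rot: [-0.079, 0.703, 0.079, 0.703]
contact_force: [-1.9, 0.3, 5.0]
opening: 0.001
```

```bash
python3 - <<'E'
from h import *
s=st(); snap('scene','s9.png')
a=cv2.imread('pics/s9.png')
cv2.imwrite('pics/s9b.png',cv2.resize(a[140:250,240:340],None,fx=7,fy=5.4,interpolation=cv2.INTER_CUBIC))
E
```

```text
t 25.15 p [ 0.6394 -0.1256  0.1459] q [-0.349  0.329  1.713 -0.     1.099 -0.572] F [-1.9  0.3  5. ] op 0.1
[[ 1.000e-04 -2.211e-01  9.752e-01]
 [-2.000e-04  9.752e-01  2.211e-01]
 [-1.000e+00 -2.000e-04  1.000e-04]]
```

View pics/s9b.png

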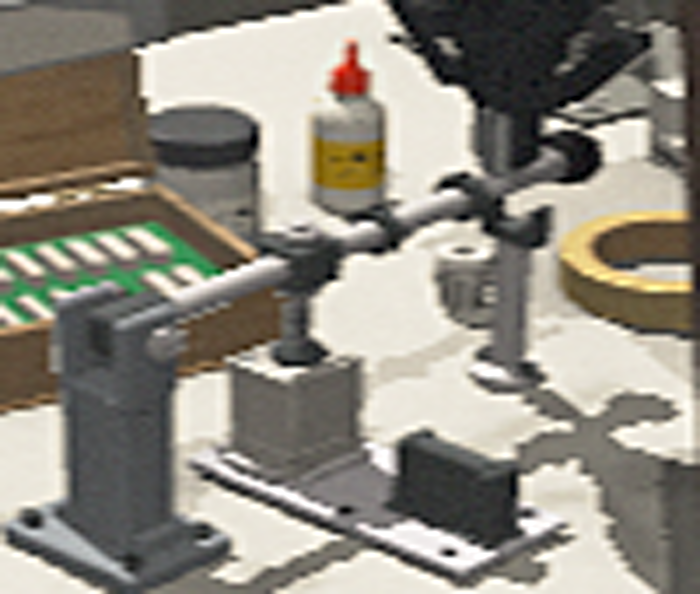

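move_arm(commands=[-0.3, 0, 0, 0, -0.7, 0, 0, 0, -0.8, 0, 0, -0.5, -0.7, 0, 0, -1, -0.7, 0, 0, -1, -0.7, 0, 0, -1, -0.7, 0, 0, -1, -0.7, 0, 0, -1, -0.5, 0, 0, -1, 0, 0, 0, -1, 0, 0, 0, -1, 0, 0, 0, -1, 0, 0, 0, -1, 0, 0, 0, -1, 0, 0, 0, -1, 0, 0, 0, -1, 0, 0, 0, -1, 0, 0, 0, -1], jaw=45)

```text
time: 27.45
eef_pos: [0.6394, -0.1255, 0.2908]
tcp_rot: [0.502, -0.498, -0.502, -0.498]
contact_force: [1.2, -0.7, 0.0]
opening: 0.527
```

```bash
python3 - <<'E'
from h import *
s=st(); plan([.443,.27,.25],np.pi/2)
E
```

```text
t 27.45 p [ 0.6394 -0.1255  0.2908] q [-0.349  0.205  1.591  0.     1.344 -1.928] F [ 1.2 -0.7  0. ] op 45.0
[[ 1.2e-03 -1.0e+00 -7.6e-03]
 [-3.0e-04 -7.6e-03  1.0e+00]
 [-1.0e+00 -1.2e-03 -3.0e-04]]
cur z-axis yaw deg 90.43 turn world yaw -0.43 -> turn about tool x (units) 0.087 shift tool (units) [ 1.618  7.739 15.88 ]
```

move_arm(commands=[0, 0.3, 0.6, 0, 0, 0.45, 0.9, 0, 0, 0.48, 0.98, 0, 0, 0.48, 0.98, 0, 0, 0.48, 0.98, 0, 0, 0.48, 0.98, 0, 0, 0.48, 0.98, 0, 0, 0.48, 0.98, 0, 0, 0.48, 0.98, 0, 0, 0.48, 0.98, 0, 0.2, 0.48, 0.98, 0, 0.2, 0.48, 0.98, 0, 0.2, 0.48, 0.98, 0, 0.2, 0.48, 0.98, 0, 0.2, 0.48, 0.98, 0, 0.2, 0.48, 0.98, 0, 0, 0.27, 0.65, 0.08, 0, 0, 0, 0])

```text
time: 29.7
eef_pos: [0.4426, 0.2715, 0.2596]
tcp_rot: [0.5, -0.5, -0.5, -0.5]
contact_force: [0.7, -0.3, -0.6]
opening: 0.528
```

```bash
python3 - <<'E'
from h import *
s=st(); a=snap('wrist','w10.png')
E
```

```text
t 29.7 p [0.4426 0.2715 0.2596] q [ 0.355 -0.072  1.94  -0.     1.274 -1.216] F [ 0.7 -0.3 -0.6] op 45.1
[[ 1.e-04 -1.e+00 -4.e-04]
 [-0.e+00 -4.e-04  1.e+00]
 [-1.e+00 -1.e-04 -0.e+00]]
```

View pics/w10.png

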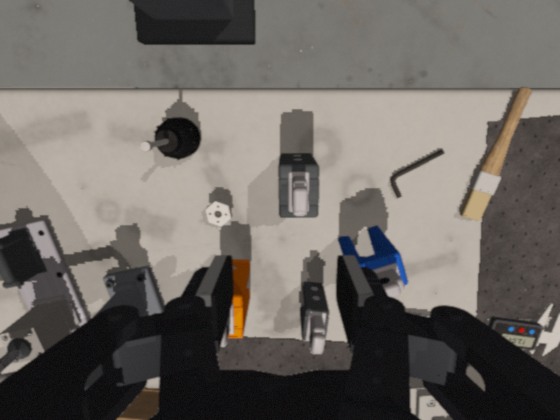

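```bash
python3 - <<'E'
import cv2
a=cv2.imread('pics/w10.png')
cv2.imwrite('pics/w10a.png',cv2.resize(a[140:230,260:340],None,fx=8,fy=6.6,interpolation=cv2.INTER_CUBIC))
E
```

```text
(no output)
```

View pics/w10a.png

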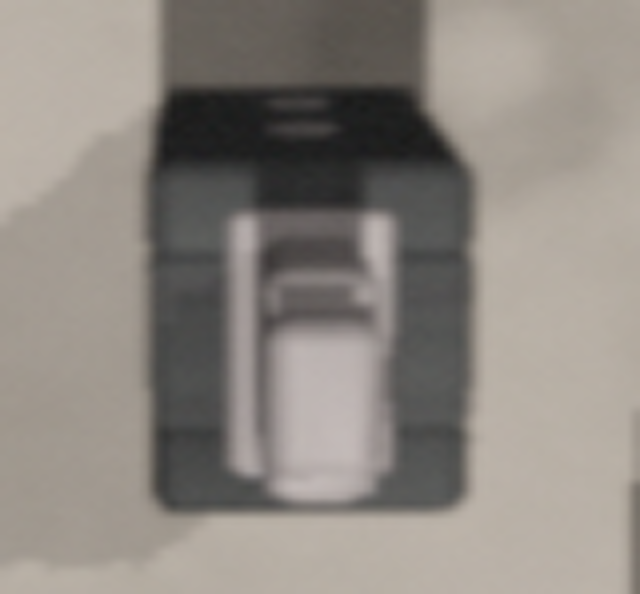

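```bash
python3 - <<'E'
from h import *
kw=cam('wrist'); f=lambda x,y:(260+x/8,140+y/6.6)
P=[((-.0245,-.018,.086),(152,165)),((-.0245,.018,.086),(470,165)),((.0245,-.018,.086),(154,510)),((.0245,.018,.086),(467,510))]
p,r=fit(None,[(kw,l,f(*q)) for l,q in P],[.443,.282,0]); print(p.round(4),np.rad2deg(p[2]),r.round(1).tolist())
for q in [(325,275),(322,500)]: print('lug top',bp(kw,*f(*q),.118))
for q in [(268,420),(382,420)]: print('lug side',bp(kw,*f(*q),.118))
E
```

```text
[0.4435 0.2839 0.0078] 0.44418002745787594 [[-1.0, -0.8], [1.2, -1.2], [-0.5, 1.4], [0.5, 1.1]]
lug top [0.42822467 0.28379686 0.118     ]
lug top [0.45593103 0.28384664 0.118     ]
lug side [0.44590849 0.27837251 0.118     ]
lug side [0.44590735 0.28966776 0.118     ]
```

move_arm(commands=[0.5, 0, 0.25, -0.08, 0.8, 0, 0.25, 0, 0.9, 0, 0, 0, 0.9, 0, 0, 0, 0.8, 0, 0, 0, 0.6, 0, 0, 0, 0, 0, 0, 0])

```text
time: 30.62
eef_pos: [0.4431, 0.2822, 0.1453]
tcp_rot: [-0.501, 0.5, 0.502, 0.498]
contact_force: [-0.2, -0.0, 0.2]
opening: 0.53
```

```bash
python3 - <<'E'
from h import *
s=st(); a=snap('wrist','w11.png'); plan([.4435,.284,.107],np.deg2rad(90.4))
E
```

```text
t 30.62 p [0.4431 0.2822 0.1453] q [ 0.374  0.066  2.023 -0.     1.056 -1.201] F [-0.2 -0.   0.2] op 45.2
[[-0.0033 -1.     -0.0041]
 [-0.0013 -0.0041  1.    ]
 [-1.      0.0033 -0.0013]]
cur z-axis yaw deg 90.24 turn world yaw 0.16 -> turn about tool x (units) -0.032 shift tool (units) [1.581 0.01  0.058]
```

View pics/w11.png

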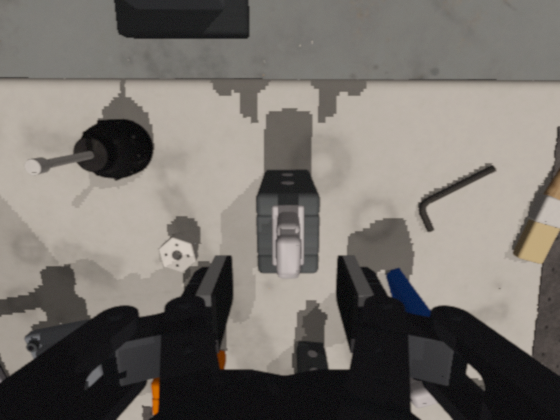

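move_arm(commands=[0.5, 0, 0.06, 0, 0.5, 0, 0, 0, 0.35, 0, 0, 0, 0.17, 0, 0, 0, 0, 0, 0, 0])

```text
time: 31.3
eef_pos: [0.4437, 0.2842, 0.1086]
tcp_rot: [-0.501, 0.499, 0.501, 0.499]
contact_force: [0.6, 0.0, -0.1]
opening: 0.527
```

move_arm(commands=[0, 0, 0, 0, 0, 0, 0, 0, 0, 0, 0, 0, 0, 0, 0, 0, 0, 0, 0, 0, 0, 0, 0, 0], jaw=5, force=90)

```text
time: 32.05
eef_pos: [0.4444, 0.2844, 0.1098]
tcp_rot: [0.501, -0.498, -0.501, -0.499]
contact_force: [-0.9, -0.5, 5.7]
opening: 0.117
```

```bash
python3 - <<'E'
from h import *
s=st(); a=snap('wrist','w12.png')
E
```

```text
t 32.05 p [0.4444 0.2844 0.1098] q [ 0.377  0.12   2.04  -0.     0.981 -1.198] F [-0.9 -0.5  5.7] op 10.0
[[ 1.1e-03 -1.0e+00 -4.8e-03]
 [ 1.0e-04 -4.8e-03  1.0e+00]
 [-1.0e+00 -1.1e-03  1.0e-04]]
```

View pics/w12.png

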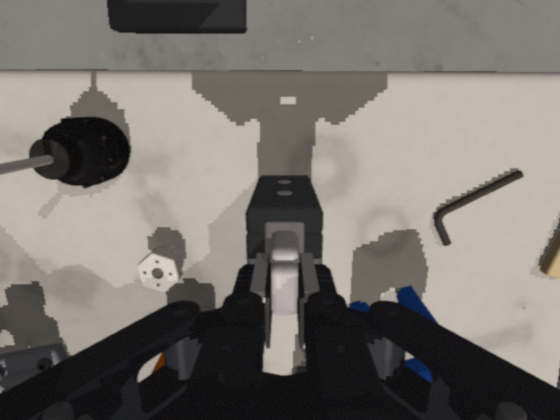

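move_arm(commands=[-0.1, 0, 0, 0, -0.3, 0, 0, 0, -0.6, 0, 0, 0, -0.9, 0, 0, 0, -1, 0, 0, 0, -1, 0, 0, 0, -1, 0, 0, 0, -0.9, 0, 0, 0, -0.7, 0, 0, 0, -0.4, 0, 0, 0, -0.2, 0, 0, 0, 0, 0, 0, 0])

```text
time: 33.6
eef_pos: [0.4438, 0.2842, 0.2862]
tcp_rot: [-0.501, 0.499, 0.501, 0.499]
contact_force: [-0.2, 0.4, -6.1]
opening: 0.125
```

```bash
python3 - <<'E'
from h import *
s=st(); a=snap('wrist','w13.png'); a=snap('scene','s13.png'); plan([.628,-.0753,.289],np.pi/2+.2202)
E
```

```text
t 33.6 p [0.4438 0.2842 0.2862] q [ 0.377 -0.073  1.892  0.     1.323 -1.198] F [-0.2  0.4 -6.1] op 10.6
[[-6.0e-04 -1.0e+00 -4.6e-03]
 [-2.0e-04 -4.6e-03  1.0e+00]
 [-1.0e+00  6.0e-04 -2.0e-04]]
cur z-axis yaw deg 90.27 turn world yaw 12.35 -> turn about tool x (units) -2.47 shift tool (units) [ -0.142  -7.312 -14.412]
```

View pics/s13.png

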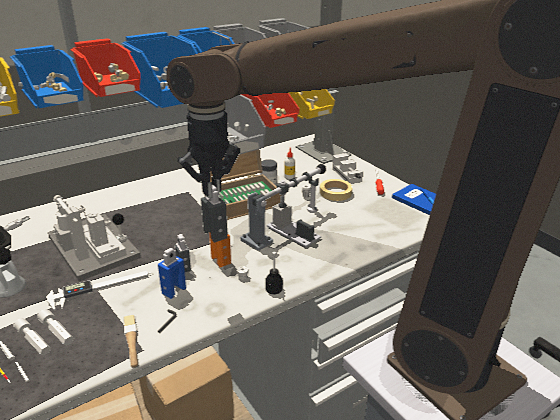

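View pics/w13.png

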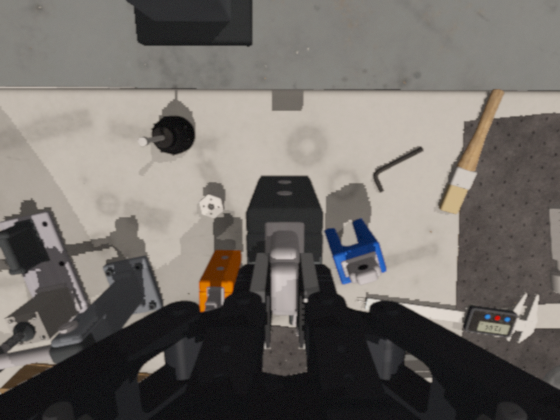

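move_arm(commands=[0, -0.15, -0.3, 0, 0, -0.3, -0.6, 0, 0, -0.43, -0.85, 0, 0, -0.46, -0.9, 0, 0, -0.46, -0.9, 0, 0, -0.46, -0.9, 0, 0, -0.46, -0.9, 0, 0, -0.46, -0.9, 0, 0, -0.46, -0.9, 0, 0, -0.46, -0.9, 0, 0, -0.46, -0.9, 0, 0, -0.46, -0.9, 0, 0, -0.46, -0.9, 0, 0, -0.46, -0.9, 0, 0, -0.46, -0.9, 0, 0, -0.4, -0.8, 0, 0, -0.3, -0.6, 0, 0, -0.15, -0.3, 0, 0, -0.06, -0.16, 0, 0, 0, 0, 0])

```text
time: 36.2
eef_pos: [0.6282, -0.0748, 0.2865]
tcp_rot: [-0.501, 0.499, 0.501, 0.499]
contact_force: [0.1, 0.6, -5.1]
opening: 0.124
```

move_arm(commands=[0, 0, 0, -0.3, 0, 0, 0, -0.6, 0, 0, 0, -0.6, 0, 0, 0, -0.5, 0, 0, 0, -0.3, 0, 0, 0, -0.17, 0, 0, 0, 0])

```text
time: 37.08
eef_pos: [0.6283, -0.075, 0.2866]
tcp_rot: [0.552, -0.442, -0.552, -0.442]
contact_force: [0.1, 0.2, -6.3]
opening: 0.114
```

```bash
python3 - <<'E'
from h import *
s=st(); a=snap('wrist','w14.png'); a=snap('scene','s14.png'); plan([.628,-.0753,.289],np.pi/2+.2202); snap('top','t14.png')
a=cv2.imread('pics/s14.png')
cv2.imwrite('pics/s14b.png',cv2.resize(a[110:260,240:350],None,fx=7,fy=4,interpolation=cv2.INTER_CUBIC))
E
```

```text
t 37.08 p [ 0.6283 -0.075   0.2866] q [-0.279  0.166  1.643  0.     1.332 -2.07 ] F [ 0.1  0.2 -6.3] op 9.8
[[ 1.000e-04 -9.758e-01 -2.186e-01]
 [ 0.000e+00 -2.186e-01  9.758e-01]
 [-1.000e+00 -1.000e-04  0.000e+00]]
cur z-axis yaw deg 102.61 turn world yaw 0.0 -> turn about tool x (units) -0.0 shift tool (units) [-0.097  0.014 -0.008]
```

View pics/s14b.png

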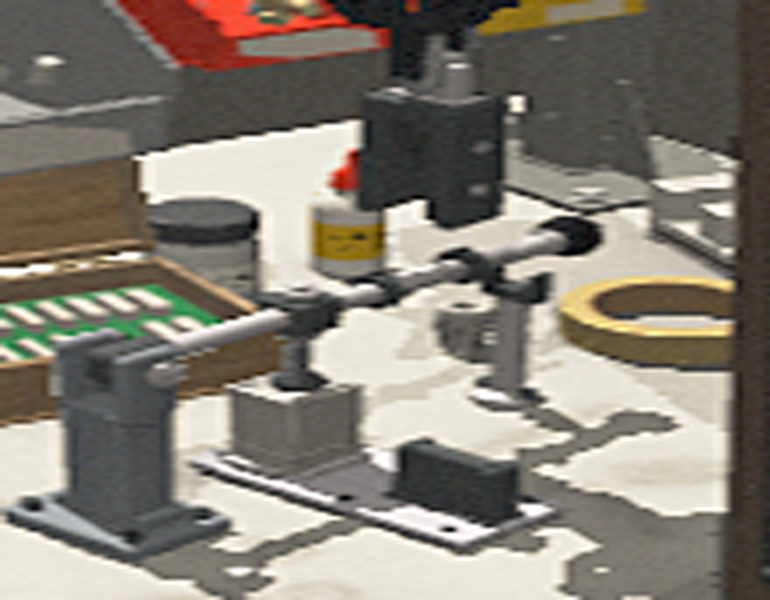

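View pics/w14.png

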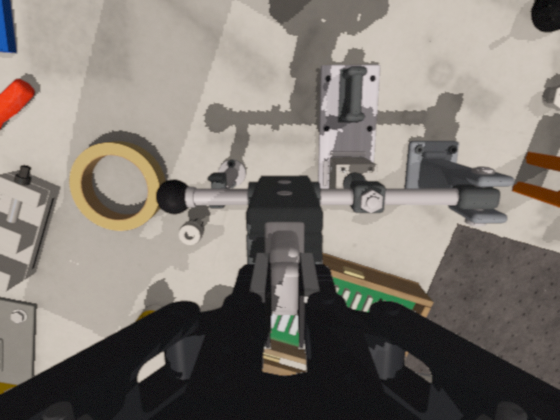

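```bash
python3 - <<'E'
import cv2
a=cv2.imread('pics/w14.png')
cv2.imwrite('pics/w14a.png',cv2.resize(a[160:240,150:410],None,fx=3,fy=6,interpolation=cv2.INTER_CUBIC))
E
```

```text
(no output)
```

View pics/w14a.png

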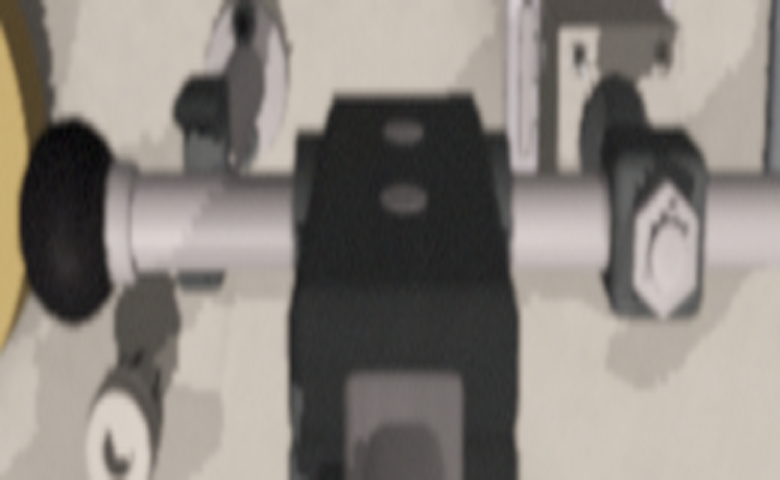

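```bash
python3 - <<'E'
from h import *
kw=cam('wrist'); s=ctrl.get_state(); M=R.from_quat(s['tcp_rot']).as_matrix(); p=s['eef_pos']
t=lambda u,v,z: (M.T@(bp(kw,u,v,z)-p)).round(4)
print('bar at ', t(200,196.7,.125),t(340,196.7,.125))
zb=p[2]-.1098+.086
for u,v in [(247,208),(322,208)]: print('bridge rear top',t(u,v,zb))
print('cheek rear bottom',t(260.7,175.8,p[2]-.1098),t(308,175.8,p[2]-.1098))
print('stem',t(371.5,199.5,.147),'ball',t(174.5,196.7,.125))
E
```

```text
bar at  [ 0.1616 -0.0018 -0.0713] [ 0.1616 -0.0018  0.0472]
bridge rear top [ 0.0238  0.0259 -0.0167]
bridge rear top [0.0238 0.0259 0.0169]
cheek rear bottom [ 0.1098  0.0253 -0.0161] [0.1098 0.0253 0.0162]
stem [0.1396 0.0012 0.0684] ball [ 0.1616 -0.0019 -0.0929]
```

move_arm(commands=[0.3, -0.06, 0, 0, 0.5, 0, 0, 0, 0.35, 0, 0, 0, 0.15, 0, 0, 0, 0, 0, 0, 0])

```text
time: 37.85
eef_pos: [0.6296, -0.0747, 0.2534]
tcp_rot: [-0.552, 0.442, 0.552, 0.442]
contact_force: [0.2, -0.3, -6.1]
opening: 0.119
```

```bash
python3 - <<'E'
from h import *
s=st(); a=snap('wrist','w15.png'); a=snap('scene','s15.png')
a=cv2.imread('pics/s15.png')
cv2.imwrite('pics/s15b.png',cv2.resize(a[130:210,270:340],None,fx=10,fy=7.5,interpolation=cv2.INTER_CUBIC))
a=cv2.imread('pics/w15.png')
cv2.imwrite('pics/w15a.png',cv2.resize(a[140:260,150:410],None,fx=3,fy=5,interpolation=cv2.INTER_CUBIC))
E
```

```text
t 37.85 p [ 0.6296 -0.0747  0.2534] q [-0.278  0.192  1.674 -0.     1.276 -2.069] F [ 0.2 -0.3 -6.1] op 10.1
[[-1.000e-03 -9.759e-01 -2.184e-01]
 [ 3.000e-04 -2.184e-01  9.759e-01]
 [-1.000e+00  9.000e-04  5.000e-04]]
```

View pics/s15b.png

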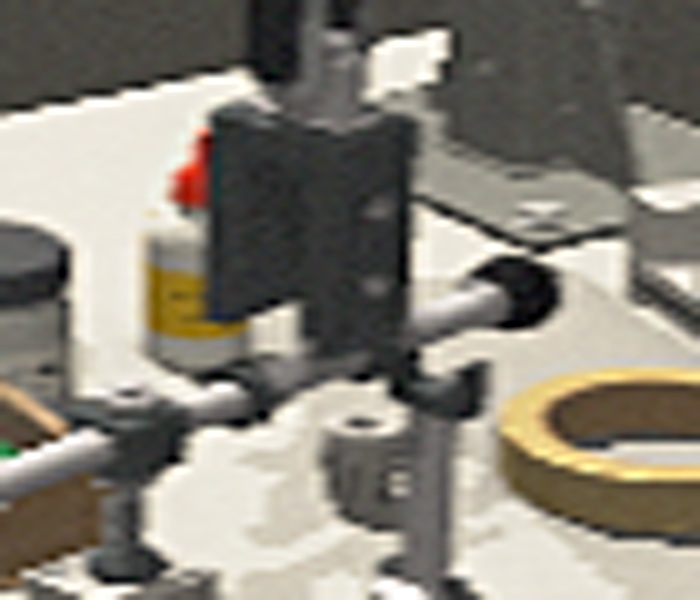

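View pics/w15a.png

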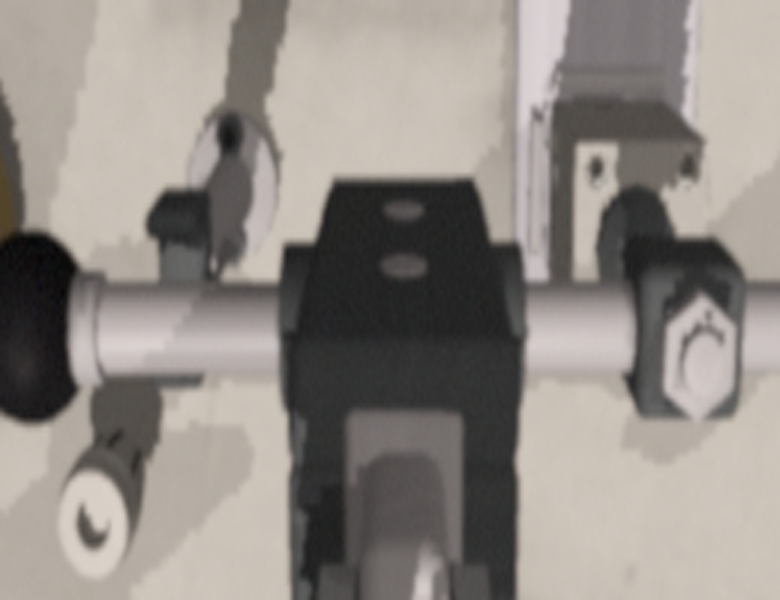

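```bash
python3 - <<'E'
from h import *
kw=cam('wrist'); s=ctrl.get_state(); M=R.from_quat(s['tcp_rot']).as_matrix(); p=s['eef_pos']
t=lambda u,v,z: (M.T@(bp(kw,u,v,z)-p)).round(4)
print('bar', t(284,205.8,.125),'edges',t(200,140+283/5,.125),t(200,140+375/5,.125))
print('cheek bottom rear',t(285,176,p[2]-.1098),'bridge rear',t(285,140+337/5,p[2]-.0238))
ks=cam('scene')
# scene: predicted cheek outlines centre vs bar: saddle y+ end face
f=lambda x,y:(270+x/10,130+y/7.5)
# end face (inner, +fy side) bottom corners of cheeks : far cheek left..., near cheek
z=p[2]-.1098
for nm,q in [('far cheek outer',(210,318)),('far cheek inner?',(245,308)),('near cheek inner',(303,343)),('near cheek outer end',(400,350))]:
    print(nm,t(0,0,.1)*0+ (M.T@(bp(ks,*f(*q),z)-p)).round(4))
print('bar line',[(M.T@(bp(ks,*f(*q),.125)-p)).round(4) for q in [(210,402),(460,312)]])
E
```

```text
bar [ 0.1296 -0.0012 -0.0002] edges [ 0.1296  0.0059 -0.0635] [ 0.1296 -0.0086 -0.0644]
cheek bottom rear [0.1098 0.0251 0.0005] bridge rear [0.0238 0.0262 0.0003]
far cheek outer [ 0.1098 -0.0174  0.0168]
far cheek inner? [ 0.1098 -0.016   0.0039]
near cheek inner [0.1098 0.0144 0.0138]
near cheek outer end [ 0.1098  0.037  -0.0007]
bar line [array([0.1295, 0.0024, 0.0379]), array([ 0.1296,  0.0044, -0.0665])]
```

move_arm(commands=[0.2, -0.07, 0, 0, 0.3, 0, 0, 0, 0.35, 0, 0, 0, 0.3, 0, 0, 0, 0.15, 0, 0, 0, 0, 0, 0, 0])

```text
time: 38.7
eef_pos: [0.6313, -0.0743, 0.221]
tcp_rot: [-0.552, 0.442, 0.552, 0.442]
contact_force: [-0.4, -0.7, -6.3]
opening: 0.123
```

```bash
python3 - <<'E'
from h import *
s=st(); a=snap('scene','s16.png')
a=cv2.imread('pics/s16.png')
cv2.imwrite('pics/s16b.png',cv2.resize(a[130:210,270:340],None,fx=10,fy=7.5,interpolation=cv2.INTER_CUBIC))
E
```

```text
t 38.7 p [ 0.6313 -0.0743  0.221 ] q [-0.277  0.221  1.7    0.     1.221 -2.068] F [-0.4 -0.7 -6.3] op 10.5
[[-9.000e-04 -9.759e-01 -2.184e-01]
 [ 3.000e-04 -2.184e-01  9.759e-01]
 [-1.000e+00  8.000e-04  5.000e-04]]
```

View pics/s16b.png

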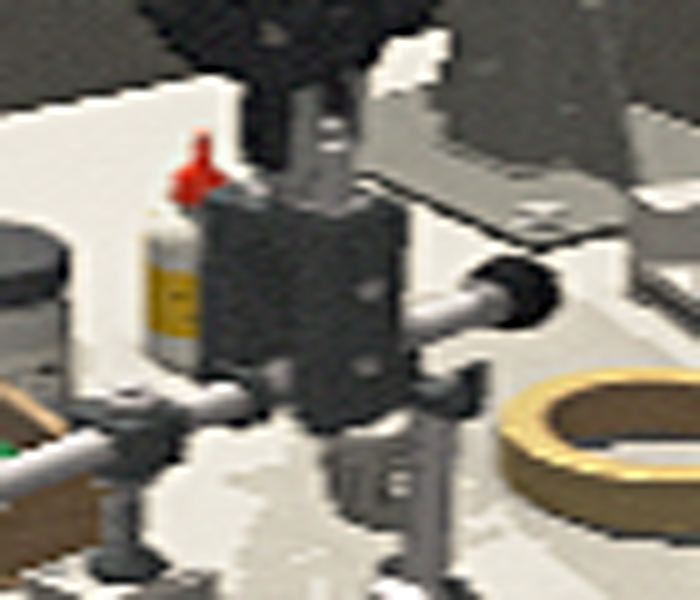

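move_arm(commands=[0.25, 0, 0, 0, 0.4, 0, 0, 0, 0.4, 0, 0, 0, 0.35, 0, 0, 0, 0.2, 0, 0, 0, 0.1, 0, 0, 0, 0, 0, 0, 0])

```text
time: 39.62
eef_pos: [0.6316, -0.0744, 0.1791]
tcp_rot: [0.552, -0.442, -0.552, -0.442]
contact_force: [0.6, 0.0, -5.9]
opening: 0.121
```

move_arm(commands=[0.08, 0, 0, 0, 0.05, 0, 0, 0, 0, 0, 0, 0])

```text
time: 40.0
eef_pos: [0.6314, -0.0744, 0.1758]
tcp_rot: [-0.552, 0.442, 0.552, 0.442]
contact_force: [0.1, 0.0, -7.0]
opening: 0.114
```

move_arm(commands=[0.08, 0, 0, 0, 0.05, 0, 0, 0, 0, 0, 0, 0])

```text
time: 40.38
eef_pos: [0.6313, -0.0743, 0.1723]
tcp_rot: [-0.552, 0.442, 0.552, 0.442]
contact_force: [1.4, -0.6, -5.6]
opening: 0.121
```

move_arm(commands=[0.06, 0, 0, 0, 0.04, 0, 0, 0, 0, 0, 0, 0])

```text
time: 40.75
eef_pos: [0.6314, -0.0744, 0.1699]
tcp_rot: [-0.552, 0.442, 0.552, 0.442]
contact_force: [-0.4, 0.8, -6.6]
opening: 0.116
```

move_arm(commands=[0.05, 0, 0, 0, 0.02, 0, 0, 0, 0, 0, 0, 0])

```text
time: 41.12
eef_pos: [0.6317, -0.0744, 0.1697]
tcp_rot: [0.552, -0.442, -0.552, -0.442]
contact_force: [-3.2, 0.8, 2.4]
opening: 0.123
```

move_arm(commands=[0.05, 0, 0, 0, 0, 0, 0, 0])

```text
time: 41.38
eef_pos: [0.6318, -0.0744, 0.1695]
tcp_rot: [0.552, -0.442, -0.552, -0.442]
contact_force: [-4.9, 1.9, 6.4]
opening: 0.114
```

move_arm(commands=[-0.04, 0.03, 0, 0, 0, 0, 0, 0])

```text
time: 41.62
eef_pos: [0.6316, -0.0745, 0.1696]
tcp_rot: [0.553, -0.441, -0.551, -0.443]
contact_force: [-2.3, 1.8, 5.1]
opening: 0.117
```

```bash
python3 - <<'E'
from h import *
s=st(); a=snap('scene','s17.png')
a=cv2.imread('pics/s17.png')
cv2.imwrite('pics/s17b.png',cv2.resize(a[130:250,240:340],None,fx=7,fy=5,interpolation=cv2.INTER_CUBIC))
E
```

```text
t 41.62 p [ 0.6316 -0.0745  0.1696] q [-2.770e-01  2.700e-01  1.741e+00  1.000e-03  1.128e+00 -2.068e+00] F [-2.3  1.8  5.1] op 10.0
[[ 2.600e-03 -9.759e-01 -2.184e-01]
 [-1.000e-04 -2.184e-01  9.759e-01]
 [-1.000e+00 -2.600e-03 -6.000e-04]]
```

View pics/s17b.png

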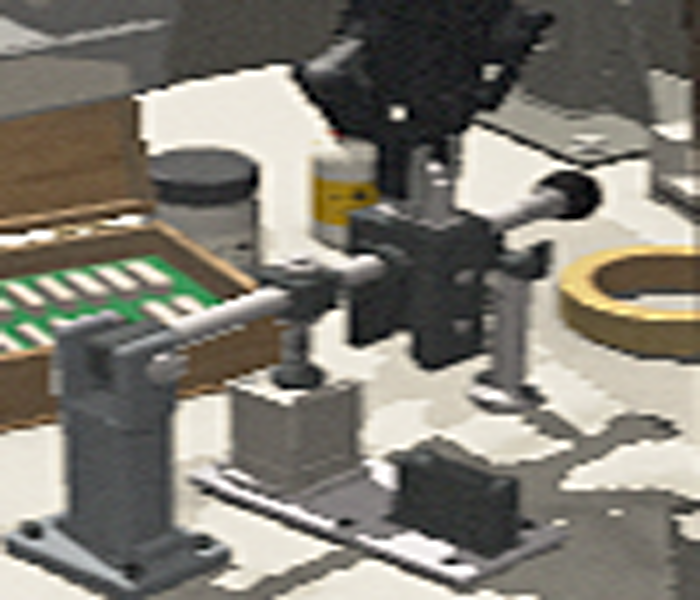

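move_arm(commands=[0, 0, 0, 0, 0, 0, 0, 0, 0, 0, 0, 0, 0, 0, 0, 0], jaw=42)

```text
time: 42.18
eef_pos: [0.6308, -0.0747, 0.1678]
tcp_rot: [0.552, -0.442, -0.552, -0.442]
contact_force: [0.1, -0.1, -0.1]
opening: 0.493
```

move_arm(commands=[-0.15, 0, 0, 0, -0.4, 0, 0, 0, -0.6, 0, 0, 0, -0.8, 0, 0, 0, -0.8, 0, 0, 0, -0.8, 0, 0, 0, -0.8, 0, 0, 0, -0.6, 0, 0, 0, 0, 0, 0, 0])

```text
time: 43.3
eef_pos: [0.6314, -0.0747, 0.2939]
tcp_rot: [0.553, -0.442, -0.551, -0.442]
contact_force: [1.2, -0.7, -0.1]
opening: 0.489
```

```bash
python3 - <<'E'
from h import *
s=st(); a=snap('scene','s18.png'); snap('wrist','w18.png')
a=cv2.imread('pics/s18.png')
cv2.imwrite('pics/s18b.png',cv2.resize(a[130:250,240:340],None,fx=7,fy=5,interpolation=cv2.INTER_CUBIC))
E
```

```text
t 43.3 p [ 0.6314 -0.0747  0.2939] q [-0.277  0.167  1.629  0.     1.342 -2.068] F [ 1.2 -0.7 -0.1] op 41.7
[[ 3.100e-03 -9.758e-01 -2.184e-01]
 [-8.000e-04 -2.184e-01  9.758e-01]
 [-1.000e+00 -2.900e-03 -1.500e-03]]
```

View pics/s18b.png

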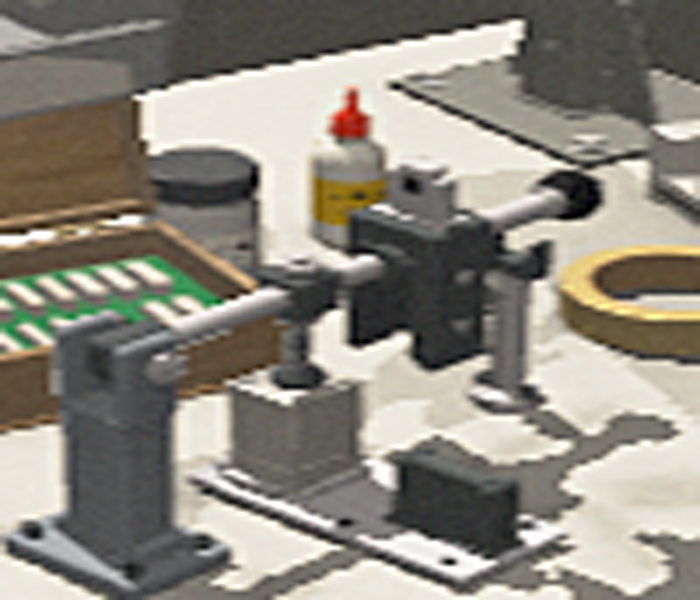

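View pics/w18.png

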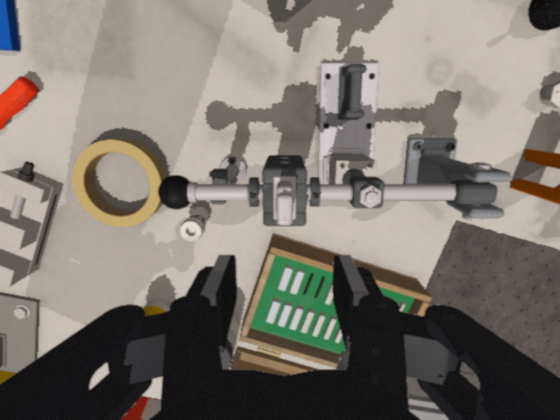

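```bash
python3 - <<'E'
from plant import ctrl
print(ctrl.sign_off())
E
```

```text
the job is handed in; nothing more can be done
None
```

The job is done and handed in at 43.3 s of the 70 s allowed; sign-off gave no verdict.

I slid the pallet by its grip, flat on the worktop, round the pillar and in under the raised lever. I then pressed the lever down until the foot met the block, and hung the larger dark saddle weight between the two collars before letting go.

- **Block position:** my last measurements put the block within about 2–3 mm of the press point. The scene and top views agreed on that, and both showed it slightly towards the post. I left that small offset as it was.
- **Lever:** the foot met the block with the arm level, where I expected it, at about 5 N on the arm. The last pictures still show it resting on the block.
- **Weight:** the last wrist picture shows the saddle midway between the collars, at columns 263–306 with the collars at about 254 and 315. It stands upright astride the bar. As it seated there was a small sideways force of about 5 N, which I eased before opening the gripper.
- **Blocks and other things:** I saw no shift of the tall block on the base block, and the arm touched none of the bystanders or look-alikes. The gripper was clear, with close to zero force, at hand-in. I took no final picture of the bystanders by the saddles (small saddle, oiler, nut).

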